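# Feed the used coffee capsules to the capsule press

### The job

Clear the used coffee capsules off the sideboard into the capsule press: set each one on the press's loading ledge and push it in through the sprung flap, until every capsule is inside and the flap has swung shut. Then work the trigger on top of the press: press it to its halfway stop and keep it there for about a second, then press it right down, and let it come up again. Leave the two egg cups standing where they are.

Things in the scene. Friction and masses are not known exactly. Their poses are not given: they have to be found in the camera images.
- capsule_press: Capsule press, a grey box fixed to the worktop. Origin on the worktop under the middle of its front panel; +x runs from the front into the press (the way to push), +y to its left, z up. Body x = 0 to 160 mm, 120 mm wide, roof at z = 148 mm. A metal loading ledge lies before the front panel. A capsule pushed past the ledge's inner end tips, opens the flap and slides into the closed bin.
- ledge_mid (a point): Point on top of the flat loading ledge, on its centre line, 59 mm before the front panel: a good place to set a capsule. Axes as the press. Ledge top at z = 90 mm, from 114 mm to 14 mm before the panel, 120 mm wide, with 4 mm wide side lips 3 mm high (112 mm clear between). From its inner end a slippery 45 degree slide falls away under the flap into the bin.
- flap_foot (a point): Middle of the opening in the front panel (x = 0 of the press), at the height of the ledge top. Axes as the press. The opening is 68 mm wide and reaches up to the lintel, 42 mm above the ledge; lintel and roof bar it from above, so upright fingers can push only as far as the panel.
- flap (a joint): Flap in the opening, hinged along its top edge, swings inward only: 0 = shut, 1.35 rad = fully in. 64 mm wide, 45 mm high, black; a weak spring (under 0.3 N at its foot) shuts it.
- trigger_top (a point): Centre of the top of the trigger, a black round cap of 33 mm diameter that stands 25 mm above the roof (173 mm above the worktop), 110 mm behind the front panel. It is pressed straight down and springs back. (Overhead, a cupboard rail runs across 0.60 m ahead of the robot's base, from 0.46 m up.)
- trigger (a joint): First stage of the trigger: 0 = up, 0.007 m = at the halfway stop. Soft spring, 1.3 to 3 N.
- trigger_deep (a joint): Second stage of the trigger, on top of the first: 0 until the push on the cap exceeds about 11 N, 0.007 m = right down (about 14 N; the cap is then 14 mm below its rest height).
- capsule_1_mid (a point): Used coffee capsule of bare metal, its centre, half-way up. Standing, it is 30 mm high, 36 mm across the rim at its foot (3 mm thick), above it tapering from 33 to 28 mm across at 25 mm height, with a domed top; 20 to 42 g. z axis along it, from the rim to the top. May be absent.
- capsule_2_mid (a point): Used coffee capsule of bare metal, its centre, half-way up. Standing, it is 30 mm high, 36 mm across the rim at its foot (3 mm thick), above it tapering from 33 to 28 mm across at 25 mm height, with a domed top; 20 to 42 g. z axis along it, from the rim to the top. May be absent.
- capsule_3_mid (a point): Used coffee capsule of bare metal, its centre, half-way up. Standing, it is 30 mm high, 36 mm across the rim at its foot (3 mm thick), above it tapering from 33 to 28 mm across at 25 mm height, with a domed top; 20 to 42 g. z axis along it, from the rim to the top. May be absent.
- capsule_4_mid (a point): Used coffee capsule of bare metal, its centre, half-way up. Standing, it is 30 mm high, 36 mm across the rim at its foot (3 mm thick), above it tapering from 33 to 28 mm across at 25 mm height, with a domed top; 20 to 42 g. z axis along it, from the rim to the top. May be absent.
- capsule_5_mid (a point): Used coffee capsule of bare metal, its centre, half-way up. Standing, it is 30 mm high, 36 mm across the rim at its foot (3 mm thick), above it tapering from 33 to 28 mm across at 25 mm height, with a domed top; 20 to 42 g. z axis along it, from the rim to the top. May be absent.
- capsule_6_mid (a point): Used coffee capsule of bare metal, its centre, half-way up. Standing, it is 30 mm high, 36 mm across the rim at its foot (3 mm thick), above it tapering from 33 to 28 mm across at 25 mm height, with a domed top; 20 to 42 g. z axis along it, from the rim to the top. May be absent.
- egg_cup_a_mid (a point): Blue and white china egg cup, 47 mm across and 50 mm high, its centre, half-way up; a bystander. z axis up along it.
- egg_cup_b_mid (a point): Blue and white china egg cup, 47 mm across and 50 mm high, its centre, half-way up; a bystander. z axis up along it.

How it is judged:
On the way, in this order (a step that is already met when the one before it is completed fails the run):
1. every capsule is inside the press and the flap has swung shut (x of capsule_1_mid in the frame of capsule_press between 0 and 0.16 m and y of capsule_1_mid in the frame of capsule_press between -0.06 and 0.06 m and z of capsule_1_mid in the frame of capsule_press between 0.005 and 0.11 m and x of capsule_2_mid in the frame of capsule_press between 0 and 0.16 m and y of capsule_2_mid in the frame of capsule_press between -0.06 and 0.06 m and z of capsule_2_mid in the frame of capsule_press between 0.005 and 0.11 m and x of capsule_3_mid in the frame of capsule_press between 0 and 0.16 m and y of capsule_3_mid in the frame of capsule_press between -0.06 and 0.06 m and z of capsule_3_mid in the frame of capsule_press between 0.005 and 0.11 m and x of capsule_4_mid in the frame of capsule_press between 0 and 0.16 m and y of capsule_4_mid in the frame of capsule_press between -0.06 and 0.06 m and z of capsule_4_mid in the frame of capsule_press between 0.005 and 0.11 m and x of capsule_5_mid in the frame of capsule_press between 0 and 0.16 m and y of capsule_5_mid in the frame of capsule_press between -0.06 and 0.06 m and z of capsule_5_mid in the frame of capsule_press between 0.005 and 0.11 m and x of capsule_6_mid in the frame of capsule_press between 0 and 0.16 m and y of capsule_6_mid in the frame of capsule_press between -0.06 and 0.06 m and z of capsule_6_mid in the frame of capsule_press between 0.005 and 0.11 m and value of joint flap below 0.12 rad), for 0.2 s.
2. the trigger is held at its halfway stop for 0.6 s (value of joint trigger above 0.0055 m and value of joint trigger_deep below 0.002 m), for 0.6 s.
3. the trigger is pressed right down (value of joint each of trigger, trigger_deep above 0.0055 m), for 0.1 s.
At the end, for the whole second after the job is handed in: Every capsule present lies inside the press (centre behind the front panel and less than 110 mm above the worktop), the flap is shut within 0.12 rad, the trigger is up within 1.5 mm in both stages, and both egg cups stand upright within 30 mm of where they stood (all of step 1 and value of joint each of trigger, trigger_deep below 0.0015 m and distance of each of egg_cup_a_mid, egg_cup_b_mid from where it was at the start of the episode below 0.03 m and angle between each of egg_cup_a_mid, egg_cup_b_mid's own z axis and vertical below 0.3 rad); the robot touches nothing.
It fails at once if an egg cup is shifted more than 30 mm or tipped over (not (distance of egg_cup_a_mid from where it was at the start of the episode below 0.03 m) or not (angle between egg_cup_a_mid's own z axis and vertical below 0.3 rad) or not (distance of egg_cup_b_mid from where it was at the start of the episode below 0.03 m) or not (angle between egg_cup_b_mid's own z axis and vertical below 0.3 rad)).
Of capsule_1, capsule_2, capsule_3, capsule_4, capsule_5, capsule_6 only 4 to 6 are there at a start; the rules pass over those that are not, and their reading is None.
At some moment in a run one of capsule_1, capsule_2, capsule_3, capsule_4, capsule_5, capsule_6 may be knocked a few centimetres aside while the robot is not near it.
Once in a run the grip may slacken for a moment while it holds something.
It also fails if it takes over 210 s, if anything falls off the work surface, if the arm or the gripper's body presses on something with over 40 N, if the wrist force passes 120 N, or if a joint passes its speed limit or range.

### The arm

A 7-joint arm with a two-finger parallel gripper is mounted at the origin on a cart in front of the work surface, level with it; the furniture and walls round the work are solid. World frame = base frame: x ahead of the robot, y to its left, z up, the work surface at z = 0. Lengths are in m, angles in rad, forces in N, time in s.
With the tool pointing down it reaches from about 0.4 to 0.85 m from the base axis. Payload 4.5 kg.
Tool frame: the origin (TCP) lies midway between the tips of the shut fingers; the grasp point (between the pads) lies behind it (r.grip_point_offset is the z of the grasp point in the tool frame, in m); z points along the fingers, y is the line along which they close (so a half turn about z gives the same grasp; the last joint's range is limited). The gripper opens to 88 mm and grips with 3 to 60 N. Pads are 18 mm wide; open, the fingers measure 123 mm over their backs; the gripper's body (75 mm by 187 mm) begins 45 mm behind the grasp point.
Start: joints at [1.327, 0.689, -0.195, 1.565, 0.157, 0.902, -0.215], TCP at [0.171, -0.601, 0.239] pointing down, gripper open.
Joint ranges: [-3.01, 3.01], [-0.46, 2.08], [-1.47, 1.51], [0.13, 2.56], [-1, 4.14], [0.04, 2.09], [-2.66, 2.66]. Speed limits (rad/s): [2.57, 2.57, 3.14, 3.14, 3.14, 3.14, 3.14].

### API

Orientations are given as a unit quaternion [x, y, z, w].
In Python, from plant import r, optics, workorder gives the robot as it stands.
- The arm moves only by the shell command python3 -m creep 'ROWS' [FORCE]. ROWS is JSON, a list of rows, each an object of numbers: "grip": the gripper command: -1 is shut, 1 is fully open, values between are in proportion; "tx", "ty", "tz": the shift along the tool's x, y, z in cm; "spin": the turn about the tool's z in degrees. In form: [{"grip": .., "tx": .., "ty": .., "tz": .., "spin": ..}, ...]. A call has 1 to 8 rows; each row shifts and turns the commanded pose from where the row before left it, along the tool's axes as they then stand; what a row does not reach is not made up. A row lasts 1/12 s, in which the tool goes at most 41.7 mm and 7.16 degrees, less where a joint would pass 70% of its speed; a pose out of reach is approached as far as the arm can. A call with a gripper value outside its range is refused whole. The fingers move at their own pace and stop on an object; FORCE is the grip in N (left out, the last holds). Time passes only in rows, so rows that do not move let the fingers close. It gives the time, the measured TCP pose, the force, the opening and the grip force at its end, in the units of the state.
- r.get_state(): the state, without advancing time (a new reading comes with each control period).
- optics.snapshot(name): name is "side" or "top"; returns (picture, depth): 400x640x3 uint8, red, green, blue; 400x640 float32, m along the optical axis (not along the pixel's ray), 0 where there is no reading.
- optics.get_calibration(name): a dict with "fx", "fy", "cx", "cy" (pixels), "extrinsics" (4x4, takes a point from world to camera coordinates). Camera axes: x right, y down, z forward; pixel columns grow to the right and rows downward; lengths in m; the calibration is good to about 2 mm. A picture is of the moment at which its call begins. get_calibration takes no time and is no camera call.
- workorder.finish_job(): hands the job in; it is judged then, once.
The state is a dict: "clock": time; "q": joint angles; "qd": joint speeds; "joint_torque": joint torques, N m; "tool_pos": TCP position; "eef_rot": TCP orientation; "contact_force": force on the tool from outside, world axes, zero at the start; "moment": the same for the moment, N m; "opening": opening from 0.0 (shut) to 1.0 (fully open); "finger_force": force on a finger pad.
Only numpy, scipy, OpenCV 4.12 (cv2) and the standard library are available. Lean on these libraries where they do the work, as an engineer would, in place of code of your own. Each camera call takes 0.05 s, during which the arm holds its last target. There are 200 camera calls.

## Working session

There is one attempt and no reset: what is moved stays moved. The work goes in short steps, Python scripts to look and compute and a shell command to move; the robot and the scene stay as the last step left them, time stands still between calls to the robot, and variables do not carry over. Pictures are saved under pics/ and viewed, at most 14 in all, crops included, and the job is handed in when it is done.

```bash
ls; mkdir -p pics; python3 - <<'E'
from plant import r, optics, workorder
import cv2,numpy as np
s=r.get_state();print(s, r.grip_point_offset)
for n in("side","top"):
    p,d=optics.snapshot(n);cv2.imwrite(f"pics/{n}0.png",p[:,:,::-1]);np.savez(f"{n}0.npz",p=p,d=d)
    c=optics.get_calibration(n);print(n,c)
E
```

```text
pics
{'clock': 0.0, 'q': array([ 1.3268021 ,  0.68996614, -0.19451594,  1.56634071,  0.1572985 ,
        0.90249775, -0.21510551]), 'qd': array([-0.00023149,  0.00097017,  0.00193583, -0.00109361, -0.00024388,
       -0.00090637, -0.00038535]), 'joint_torque': array([ 6.77033440e-04, -5.27559078e+01, -1.26665846e+00, -1.53429455e+01,
       -5.26896282e-02,  6.63065643e-03,  1.23863615e-04]), 'tool_pos': array([ 0.17117737, -0.60044591,  0.2379221 ]), 'eef_rot': array([ 9.90363410e-01,  1.38490028e-01, -1.90838199e-04, -8.89949967e-04]), 'contact_force': array([ 0.11719483, -0.93294621, -0.72691789]), 'moment': array([-0.02351454,  0.00699528,  0.0348535 ]), 'finger_force': 0.0, 'opening': 1.0016546416627883} -0.0187
side {'fx': 519.9044223688087, 'fy': 519.9044223688087, 'cx': 324.83752773856884, 'cy': 201.82481805872592, 'extrinsics': array([[ 0.94811928, -0.31705805,  0.02332427, -0.46480963],
       [-0.17034922, -0.56860941, -0.80477604,  0.17596102],
       [ 0.26842312,  0.75905041, -0.59312014,  1.42965019],
       [ 0.        ,  0.        ,  0.        ,  1.        ]])}
top {'fx': 376.640234011714, 'fy': 376.640234011714, 'cx': 322.60073728426806, 'cy': 193.23957742002983, 'extrinsics': array([[-0.02213668, -0.99949927, -0.02260931, -0.01788876],
       [-0.98366534,  0.02581577, -0.17814611,  0.50458468],
       [ 0.17864059,  0.01829643, -0.98374427,  1.20085292],
       [ 0.        ,  0.        ,  0.        ,  1.        ]])}
```

View pics/side0.png

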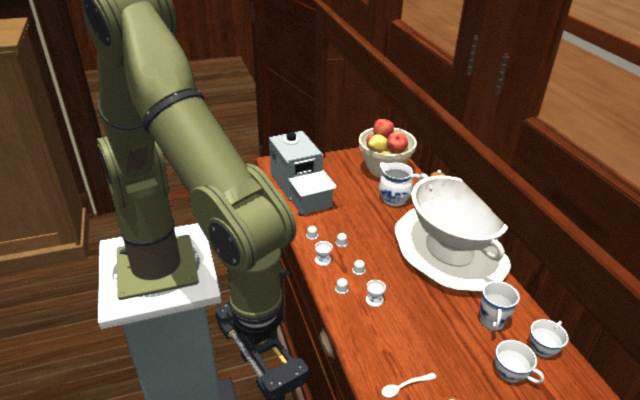

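View pics/top0.png

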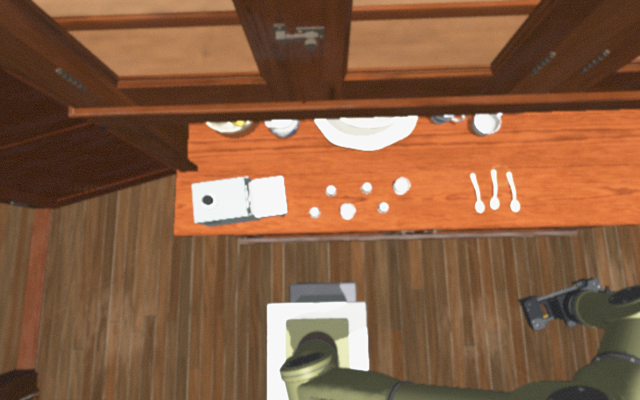

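Four capsules are visible: top view (314,212), (331,190), (367,187), (384,207). The egg cups are at (348,210) and (402,185), the press trigger at (208,200) and the ledge at (268,196). Next I measure them from the depth point clouds.

```bash
cat > h.py <<'E'
import numpy as np,cv2
from plant import r,optics
def cloud(n,d):
    c=optics.get_calibration(n);v,u=np.mgrid[0:400,0:640]
    P=np.stack([(u-c["cx"])/c["fx"]*d,(v-c["cy"])/c["fy"]*d,d],-1)
    E=c["extrinsics"];return (P-E[:3,3])@E[:3,:3]
def look(n,show=True,box=((0.25,0.72),(-0.45,0.55))):
    p,d=optics.snapshot(n);W=cloud(n,d)
    m=(d>0)&(W[...,2]>.009)&(W[...,2]<.2)&(W[...,0]>box[0][0])&(W[...,0]<box[0][1])&(W[...,1]>box[1][0])&(W[...,1]<box[1][1])
    N,L,S,C=cv2.connectedComponentsWithStats(m.astype(np.uint8),connectivity=8)
    for i in range(1,N):
        if S[i,4]<12: continue
        Q=W[L==i];lo=np.percentile(Q,3,0);hi=np.percentile(Q,97,0)
        if show: print(n,C[i].round(0),S[i,4],"mid",((lo+hi)/2)[:2].round(4),"lo",lo.round(3),"hi",hi.round(3))
    return p,d,W
E
python3 - <<'E'
from h import *
P={}
for n in("side","top"):
    p,d,W=look(n);P[n]=W
    m=(W[...,2]>.14)&(W[...,2]<.155)&(W[...,1]>.2)&(W[...,1]<.6)&(W[...,0]<.7)&(d>0)
    for nm,lo,hi in(("roof",.141,.156),("trig",.162,.18),("ledge",.08,.1)):
        m=(W[...,2]>lo)&(W[...,2]<hi)&(W[...,1]>.05)&(W[...,1]<.6)&(W[...,0]<.68)&(W[...,0]>.25)&(d>0)
        q=W[m]
        if len(q)>10:
            print(n,nm,len(q),q.mean(0).round(4),cv2.minAreaRect((q[:,:2]*1000).astype(np.float32)))
a=cv2.imread("pics/side0.png")[120:320,250:420];cv2.imwrite("pics/side0c.png",cv2.resize(a,None,fx=3,fy=3,interpolation=cv2.INTER_CUBIC))
E
```

```text
side [309. 158.] 5184 mid [0.5596 0.272 ] lo [0.412 0.096 0.016] hi [0.707 0.448 0.183]
side [366. 149.] 165 mid [0.7111 0.2538] lo [0.702 0.208 0.077] hi [0.72  0.299 0.157]
side [383. 185.] 213 mid [0.7131 0.0916] lo [0.707 0.064 0.03 ] hi [0.72  0.119 0.114]
side [429. 222.] 566 mid [ 0.7016 -0.1919] lo [ 0.685 -0.28   0.12 ] hi [ 0.719 -0.104  0.178]
side [415. 253.] 984 mid [ 0.689  -0.1884] lo [ 0.659 -0.318  0.015] hi [ 0.719 -0.059  0.037]
side [311. 231.] 99 mid [ 0.4467 -0.0067] lo [ 0.434 -0.019  0.01 ] hi [0.46  0.006 0.034]
side [341. 239.] 105 mid [ 0.5192 -0.0635] lo [ 0.506 -0.076  0.009] hi [ 0.533 -0.051  0.033]
side [323. 250.] 263 mid [ 0.4458 -0.111 ] lo [ 0.425 -0.134  0.01 ] hi [ 0.466 -0.088  0.052]
side [358. 266.] 116 mid [ 0.5245 -0.1832] lo [ 0.512 -0.195  0.01 ] hi [ 0.537 -0.171  0.034]
side [341. 284.] 124 mid [ 0.4561 -0.2363] lo [ 0.443 -0.248  0.009] hi [ 0.469 -0.225  0.033]
side [375. 290.] 315 mid [ 0.5255 -0.2946] lo [ 0.504 -0.316  0.009] hi [ 0.546 -0.273  0.052]
side roof 1042 [0.4867 0.2808 0.1487] ((511.51995849609375, 336.8934326171875), (3
[... 1143 characters left out ...]
32]
top [383. 207.] 68 mid [ 0.4561 -0.2301] lo [ 0.443 -0.243  0.015] hi [ 0.469 -0.217  0.034]
top [347. 210.] 162 mid [ 0.4451 -0.1094] lo [ 0.425 -0.129  0.025] hi [ 0.465 -0.089  0.051]
top [314. 212.] 67 mid [4.455e-01 4.000e-04] lo [ 0.432 -0.013  0.012] hi [0.458 0.014 0.033]
top roof 1998 [0.4781 0.2854 0.1475] ((509.82379150390625, 339.77862548828125), (349.73455810546875, 193.71551513671875), 60.87760543823242)
top trig 174 [0.5379 0.3649 0.1714] ((555.1163330078125, 393.7137756347656), (260.99749755859375, 62.75151824951172), 35.15486145019531)
top ledge 1400 [0.4945 0.1665 0.0891] ((501.64776611328125, 286.92529296875), (419.51947021484375, 224.8343505859375), 69.90046691894531)
```

View pics/side0c.png

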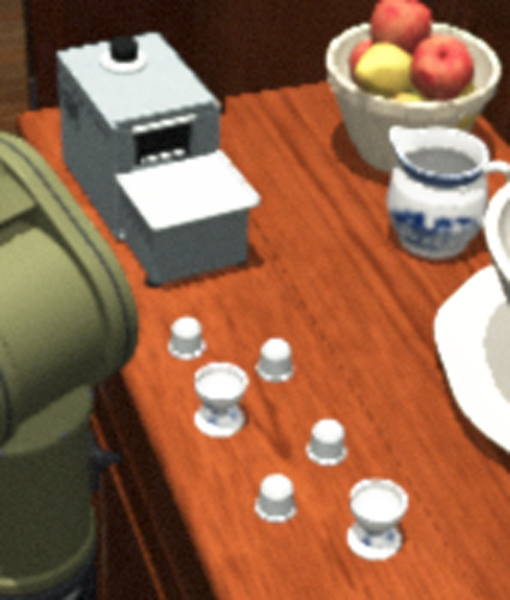

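The crop shows the four capsules, both egg cups, and the press with the ledge facing -y. No other capsules are visible. Next I fit the press axes from restricted regions.

```bash
python3 - <<'E'
from h import *
for n in("side","top"):
    z=np.load(n+"0.npz");p,d=z["p"],z["d"];W=cloud(n,d)
    for nm,lo,hi,y0,y1 in(("roof",.141,.156,.15,.40),("trig",.164,.18,.2,.42),("ledge",.084,.097,.05,.25)):
        m=(W[...,2]>lo)&(W[...,2]<hi)&(W[...,1]>y0)&(W[...,1]<y1)&(W[...,0]<.59)&(W[...,0]>.38)&(d>0)
        N,L,S,C=cv2.connectedComponentsWithStats(m.astype(np.uint8));i=1+np.argmax(S[1:,4]);q=W[L==i]
        R=cv2.minAreaRect((q[:,:2]*1000).astype(np.float32));print(n,nm,len(q),q.mean(0).round(4),R,cv2.boxPoints(R).round(0).tolist())
    g=p.mean(-1);m=(g<60)&(W[...,2]>.155)&(W[...,1]>.2)&(W[...,1]<.4)&(W[...,0]<.56)&(W[...,2]<.19)
    print(n,"trigdark",m.sum(),W[m].mean(0) if m.any() else 0,np.argwhere(m).mean(0) if m.any() else 0)
E
```

```text
side roof 948 [0.4734 0.2672 0.1489] ((476.23486328125, 275.73114013671875), (124.1375503540039, 182.009765625), 6.533434867858887) [[404.0, 359.0], [425.0, 178.0], [548.0, 192.0], [528.0, 373.0]]
side trig 62 [0.471  0.3071 0.1716] ((471.8644714355469, 309.76226806640625), (34.61836242675781, 29.347763061523438), 74.3152847290039) [[453.0, 297.0], [481.0, 289.0], [491.0, 322.0], [462.0, 330.0]]
side ledge 871 [0.4889 0.1452 0.0912] ((487.83062744140625, 167.85861206054688), (122.18218231201172, 174.9765167236328), 5.771002769470215) [[418.0, 249.0], [436.0, 75.0], [557.0, 87.0], [540.0, 261.0]]
side trigdark 61 [0.47080301 0.30675511 0.17001842] [135.45901639 290.42622951]
top roof 1932 [0.4736 0.2808 0.1474] ((475.18194580078125, 278.344482421875), (121.14518737792969, 174.23663330078125), 6.288070201873779) [[405.0, 358.0], [425.0, 185.0], [545.0, 198.0], [526.0, 372.0]]
top trig 95 [0.4705 0.3131 0.1716] ((471.9536437988281, 314.27081298828125), (32.3707275390625, 29.202707290649414), 46.03804397583008) [[450.0, 313.0], [471.0, 292.0], [494.0, 316.0], [473.0, 336.0]]
top ledge 1181 [0.4893 0.1432 0.0894] ((489.96319580078125, 145.17584228515625), (120.75728607177734, 107.5577392578125), 6.568071365356445) [[424.0, 192.0], [436.0, 85.0], [556.0, 99.0], [544.0, 206.0]]
top trigdark 1 [0.46587672 0.29938631 0.1740368 ] [201. 211.]
```

```bash
cat > go.py <<'E'
# python3 go.py X Y Z [alpha] : tool-axis shift (cm) and spin (deg) needed from the measured pose
import sys,numpy as np
from plant import r
from scipy.spatial.transform import Rotation as R
s=r.get_state();M=R.from_quat(s["eef_rot"]).as_matrix()
a=np.degrees(np.arctan2(M[1,0],M[0,0]))
print("t",round(s["clock"],2),"tcp",s["tool_pos"].round(4),"alpha",round(a,1),"tilt",M[:,2].round(3),"open",round(s["opening"],3),"ff",round(s["finger_force"],1),"F",s["contact_force"].round(1),"q",s["q"].round(2))
v=list(map(float,sys.argv[1:]))
if len(v)>=3: print("shift cm",(M.T@(np.array(v[:3])-s["tool_pos"])*100).round(2),"spin",round((a-(v[3] if len(v)>3 else 96.4)+180)%360-180,1))
E
python3 -m creep '[{"grip":0.2,"tx":2.68,"ty":-1.98,"tz":0.5},{"grip":0.2,"tx":2.68,"ty":-1.98,"tz":0.5},{"grip":0.2,"tx":2.68,"ty":-1.98,"tz":0.5},{"grip":0.2,"tx":2.68,"ty":-1.98,"tz":0.5},{"grip":0.2,"tx":2.68,"ty":-1.98,"tz":0.5},{"grip":0.2,"tx":2.68,"ty":-1.98,"tz":0.5},{"grip":0.2,"tx":2.68,"ty":-1.98,"tz":0.5}]' 15
python3 -m creep '[{"grip":0.2,"tx":2.68,"ty":-1.98,"tz":0.5},{"grip":0.2,"tx":2.68,"ty":-1.98,"tz":0.5},{"grip":0.2,"tx":2.68,"ty":-1.98,"tz":0.5},{"grip":0.2,"tx":2.68,"ty":-1.98,"tz":0.5},{"grip":0.2,"tx":2.68,"ty":-1.98,"tz":0.5},{"grip":0.2,"tx":2.68,"ty":-1.98,"tz":0.5},{"grip":0.2,"tx":2.68,"ty":-1.98,"tz":0.5}]'
python3 go.py 0.456 -0.231 0.1
```

```text
t 0.2 tcp [ 0.1713 -0.6007  0.2382] alpha 15.9 tilt [-0.     0.001 -1.   ] open 1.0 ff 0.0 F [-0.1 -0.3 -1. ] q [ 1.33  0.69 -0.19  1.57  0.16  0.9  -0.22]
shift cm [ 37.52 -27.73  13.85] spin -80.5$[0]: bad value
$[0]: bad value
```

```bash

python3 -m creep '[{"grip":0.2,"tx":2.68,"ty":-1.98,"tz":0.5,"spin":0},{"grip":0.2,"tx":2.68,"ty":-1.98,"tz":0.5,"spin":0},{"grip":0.2,"tx":2.68,"ty":-1.98,"tz":0.5,"spin":0},{"grip":0.2,"tx":2.68,"ty":-1.98,"tz":0.5,"spin":0},{"grip":0.2,"tx":2.68,"ty":-1.98,"tz":0.5,"spin":0},{"grip":0.2,"tx":2.68,"ty":-1.98,"tz":0.5,"spin":0},{"grip":0.2,"tx":2.68,"ty":-1.98,"tz":0.5,"spin":0}]' 15
python3 go.py 0.456 -0.231 0.1
```

```text
clock: 0.78
tool_pos: [0.3145, -0.415, 0.2035]
eef_rot: [0.99, 0.138, 0.0, 0.0]
contact_force: [1.3, -0.7, 0.7]
opening: 0.596
finger_force: 0.0
t 0.78 tcp [ 0.3145 -0.415   0.2035] alpha 15.9 tilt [ 0. -0. -1.] open 0.596 ff 0.0 F [ 1.3 -0.7  0.7] q [ 0.93  0.6  -0.16  1.92  0.15  0.63 -0.62]
shift cm [ 18.65 -13.82  10.35] spin -80.5
```

```bash

python3 -m creep '[{"grip":0.2,"tx":2.68,"ty":-1.98,"tz":0.7,"spin":0},{"grip":0.2,"tx":2.68,"ty":-1.98,"tz":0.7,"spin":0},{"grip":0.2,"tx":2.68,"ty":-1.98,"tz":0.7,"spin":0},{"grip":0.2,"tx":2.68,"ty":-1.98,"tz":0.7,"spin":0},{"grip":0.2,"tx":2.68,"ty":-1.98,"tz":0.7,"spin":0},{"grip":0.2,"tx":2.68,"ty":-1.98,"tz":0.7,"spin":0},{"grip":0.2,"tx":2.6,"ty":-1.9,"tz":0.7,"spin":0}]' >/dev/null
python3 -m creep '[{"grip":0.2,"tx":0,"ty":0,"tz":0,"spin":-6.7},{"grip":0.2,"tx":0,"ty":0,"tz":0,"spin":-6.7},{"grip":0.2,"tx":0,"ty":0,"tz":0,"spin":-6.7},{"grip":0.2,"tx":0,"ty":0,"tz":0,"spin":-6.7},{"grip":0.2,"tx":0,"ty":0,"tz":0,"spin":-6.7},{"grip":0.2,"tx":0,"ty":0,"tz":0,"spin":-6.7},{"grip":0.2,"tx":0,"ty":0,"tz":0,"spin":-6.7},{"grip":0.2,"tx":0,"ty":0,"tz":0,"spin":-6.7}]' >/dev/null
python3 -m creep '[{"grip":0.2,"tx":0,"ty":0,"tz":0,"spin":-6.7},{"grip":0.2,"tx":0,"ty":0,"tz":0,"spin":-6.7},{"grip":0.2,"tx":0,"ty":0,"tz":0,"spin":-6.7},{"grip":0.2,"tx":0,"ty":0,"tz":0,"spin":-6.7},{"grip":0.2,"tx":0,"ty":0,"tz":0,"spin":0}]' >/dev/null
python3 go.py 0.456 -0.231 0.005
python3 -c "
from h import *
look('side',box=((.38,.65),(-.4,.08)))
p,d,W=look('top',box=((.38,.65),(-.4,.08)))"
```

```text
t 2.45 tcp [ 0.4555 -0.2328  0.1545] alpha 96.5 tilt [-0.  0. -1.] open 0.6 ff 0.0 F [0.1 0.6 1.1] q [ 0.68  0.71 -0.48  1.98  0.57  0.59 -0.07]
shift cm [ 0.16  0.07 14.95] spin 0.1
side [356. 236.] 127 mid [ 0.4892 -0.2313] lo [ 0.481 -0.242  0.158] hi [ 0.498 -0.221  0.198]
side [309. 233.] 31 mid [ 0.4386 -0.0062] lo [ 0.432 -0.017  0.01 ] hi [0.445 0.004 0.028]
side [329. 246.] 446 mid [ 0.4708 -0.153 ] lo [ 0.414 -0.249  0.01 ] hi [ 0.528 -0.057  0.195]
side [358. 266.] 118 mid [ 0.5243 -0.1832] lo [ 0.512 -0.196  0.01 ] hi [ 0.537 -0.17   0.033]
side [341. 284.] 126 mid [ 0.4553 -0.2368] lo [ 0.443 -0.249  0.011] hi [ 0.467 -0.225  0.034]
side [375. 290.] 313 mid [ 0.5256 -0.2945] lo [ 0.505 -0.316  0.01 ] hi [ 0.546 -0.272  0.052]
top [366. 187.] 66 mid [ 0.5252 -0.1768] lo [ 0.512 -0.19   0.011] hi [ 0.539 -0.164  0.034]
top [330. 190.] 63 mid [ 0.5182 -0.0562] lo [ 0.505 -0.068  0.011] hi [ 0.531 -0.044  0.033]
top [382. 207.] 55 mid [ 0.4558 -0.2262] lo [ 0.443 -0.236  0.012] hi [ 0.468 -0.216  0.033]
top [347. 210.] 161 mid [ 0.445  -0.1095] lo [ 0.425 -0.13   0.026] hi [ 0.465 -0.089  0.051]
top [314. 212.] 67 mid [0.4454 0.0005] lo [ 0.433 -0.013  0.013] hi [0.458 0.014 0.033]
```

```bash

python3 -m creep '[{"grip":0.2,"tx":0,"ty":0,"tz":3.5,"spin":0},{"grip":0.2,"tx":0,"ty":0,"tz":3.5,"spin":0},{"grip":0.2,"tx":0,"ty":0,"tz":3,"spin":0},{"grip":0.2,"tx":0.05,"ty":0.05,"tz":2.5,"spin":0},{"grip":0.2,"tx":0,"ty":0,"tz":1.5,"spin":0},{"grip":0.2,"tx":0,"ty":0,"tz":0.9,"spin":0},{"grip":0.2,"tx":0,"ty":0,"tz":0,"spin":0}]' >/dev/null
python3 -m creep '[{"grip":-1,"tx":0,"ty":0,"tz":0,"spin":0},{"grip":-1,"tx":0,"ty":0,"tz":0,"spin":0},{"grip":-1,"tx":0,"ty":0,"tz":0,"spin":0},{"grip":-1,"tx":0,"ty":0,"tz":0,"spin":0},{"grip":-1,"tx":0,"ty":0,"tz":0,"spin":0},{"grip":-1,"tx":0,"ty":0,"tz":0,"spin":0}]' 15
python3 go.py
```

```text
clock: 3.63
tool_pos: [0.4568, -0.2325, 0.0067]
eef_rot: [0.667, 0.745, 0.0, 0.001]
contact_force: [-0.7, -0.6, 6.9]
opening: 0.345
finger_force: 15.3
t 3.63 tcp [ 0.4568 -0.2325  0.0067] alpha 96.3 tilt [ 0.002 -0.001 -1.   ] open 0.345 ff 15.3 F [-0.7 -0.6  6.9] q [ 0.5   0.95 -0.19  2.04  0.78  0.22 -0.28]
```

```bash

python3 -m creep '[{"grip":-1,"tx":0,"ty":0,"tz":-2,"spin":0},{"grip":-1,"tx":0,"ty":0,"tz":-4,"spin":0},{"grip":-1,"tx":0,"ty":0,"tz":-4,"spin":0},{"grip":-1,"tx":0,"ty":0,"tz":-4,"spin":0},{"grip":-1,"tx":2,"ty":0,"tz":-2,"spin":0},{"grip":-1,"tx":3.5,"ty":0,"tz":0,"spin":0},{"grip":-1,"tx":3.5,"ty":0,"tz":0,"spin":0},{"grip":-1,"tx":3.5,"ty":0.8,"tz":0,"spin":0}]'
python3 -m creep '[{"grip":-1,"tx":3.5,"ty":1,"tz":0,"spin":0},{"grip":-1,"tx":3.5,"ty":1,"tz":0,"spin":0},{"grip":-1,"tx":3.5,"ty":1,"tz":0,"spin":0},{"grip":-1,"tx":3.5,"ty":1,"tz":0,"spin":0},{"grip":-1,"tx":3.5,"ty":1,"tz":0,"spin":0},{"grip":-1,"tx":3.5,"ty":1,"tz":0,"spin":0},{"grip":-1,"tx":2.5,"ty":0.5,"tz":0,"spin":0},{"grip":-1,"tx":0,"ty":0,"tz":0,"spin":0}]'
python3 go.py 0.49 0.1444 0.1
```

```text
clock: 4.3
tool_pos: [0.4484, -0.1068, 0.1664]
eef_rot: [0.668, 0.744, -0.001, 0.0]
contact_force: [0.6, 0.4, 0.0]
opening: 0.346
finger_force: 14.9
clock: 4.97
tool_pos: [0.4895, 0.1418, 0.1665]
eef_rot: [0.664, 0.748, 0.003, -0.001]
contact_force: [0.8, -0.5, 0.9]
opening: 0.347
finger_force: 14.9
t 4.97 tcp [0.4895 0.1418 0.1665] alpha 96.8 tilt [ 0.003  0.007 -1.   ] open 0.347 ff 14.9 F [ 0.8 -0.5  0.9] q [-0.1   0.68 -0.43  1.98  0.49  0.58 -0.74]
shift cm [0.21 0.06 6.65] spin 0.4
```

```bash

python3 -m creep '[{"grip":-1,"tx":0.2,"ty":0,"tz":2.5,"spin":0},{"grip":-1,"tx":0,"ty":0,"tz":2,"spin":0},{"grip":-1,"tx":0,"ty":0,"tz":1,"spin":0},{"grip":-1,"tx":0,"ty":0,"tz":0.5,"spin":0},{"grip":-1,"tx":0,"ty":0,"tz":0.3,"spin":0},{"grip":-1,"tx":0,"ty":0,"tz":0.2,"spin":0},{"grip":-1,"tx":0,"ty":0,"tz":0,"spin":0}]'
python3 go.py 0.49 0.1444 0.1
python3 - <<'E'
from h import *
p,d=optics.snapshot("side")
cv2.imwrite("pics/s1.png",cv2.resize(p[120:270,240:400,::-1],None,fx=4,fy=4,interpolation=cv2.INTER_CUBIC))
E
```

```text
clock: 5.55
tool_pos: [0.4891, 0.1357, 0.101]
eef_rot: [0.667, 0.745, 0.0, 0.0]
contact_force: [0.1, -0.9, 0.4]
opening: 0.348
finger_force: 14.9
t 5.55 tcp [0.4891 0.1357 0.101 ] alpha 96.3 tilt [ 0.001  0.    -1.   ] open 0.348 ff 14.9 F [ 0.1 -0.9  0.4] q [-0.16  0.78 -0.32  2.03  0.58  0.42 -0.82]
shift cm [0.86 0.18 0.1 ] spin -0.1
```

View pics/s1.png

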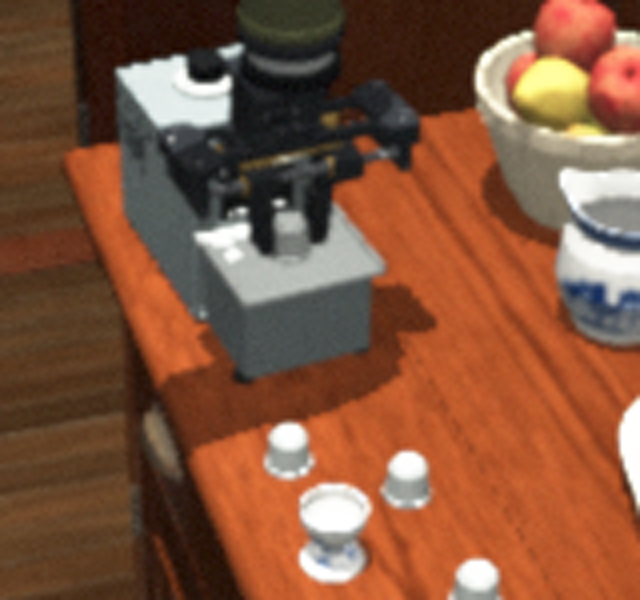

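The capsule is held upright just above the ledge at crop (290,235). I'll set it down, release it, back off and shut the fingers.

```bash

python3 -m creep '[{"grip":-1,"tx":0,"ty":0,"tz":0.2,"spin":0},{"grip":-1,"tx":0,"ty":0,"tz":0.2,"spin":0},{"grip":-1,"tx":0,"ty":0,"tz":0,"spin":0}]'
python3 -m creep '[{"grip":0.1,"tx":0,"ty":0,"tz":0,"spin":0},{"grip":0.1,"tx":0,"ty":0,"tz":0,"spin":0},{"grip":0.1,"tx":0,"ty":0,"tz":0,"spin":0},{"grip":0.1,"tx":-1,"ty":0,"tz":0,"spin":0},{"grip":0.1,"tx":-1.5,"ty":0,"tz":0,"spin":0},{"grip":0.1,"tx":-1.2,"ty":0,"tz":0,"spin":0},{"grip":0.1,"tx":0,"ty":0,"tz":0,"spin":0}]'
python3 -m creep '[{"grip":-1,"tx":0,"ty":0,"tz":0.1,"spin":0},{"grip":-1,"tx":0,"ty":0,"tz":0,"spin":0},{"grip":-1,"tx":0,"ty":0,"tz":0,"spin":0},{"grip":-1,"tx":0,"ty":0,"tz":0,"spin":0},{"grip":-1,"tx":0,"ty":0,"tz":0,"spin":0}]'
python3 go.py 0.4846 0.1931 0.095
python3 - <<'E'
from h import *
p,d=optics.snapshot("side")
cv2.imwrite("pics/s2.png",cv2.resize(p[120:220,250:370,::-1],None,fx=4,fy=4,interpolation=cv2.INTER_CUBIC))
E
```

```text
clock: 5.85
tool_pos: [0.4891, 0.1358, 0.0968]
eef_rot: [0.667, 0.745, 0.0, 0.0]
contact_force: [0.1, 0.8, -0.3]
opening: 0.343
finger_force: 14.9
clock: 6.43
tool_pos: [0.4929, 0.0946, 0.0965]
eef_rot: [0.669, 0.743, -0.002, 0.001]
contact_force: [0.2, -0.1, -0.6]
opening: 0.548
finger_force: 0.0
clock: 6.85
tool_pos: [0.4929, 0.0997, 0.0957]
eef_rot: [0.667, 0.745, 0.0, -0.0]
contact_force: [-0.1, -1.2, 0.0]
opening: 0.199
finger_force: 0.0
t 6.85 tcp [0.4929 0.0997 0.0957] alpha 96.4 tilt [ 0.  0. -1.] open 0.199 ff 0.0 F [-0.1 -1.2  0. ] q [-0.1   0.79 -0.32  2.04  0.6   0.4  -0.78]
shift cm [9.37 0.22 0.08] spin -0.0
```

View pics/s2.png

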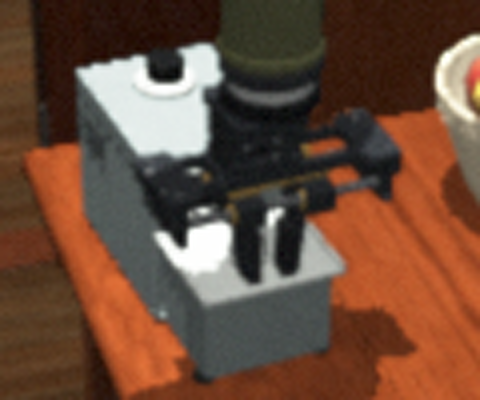

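The capsule stands on the ledge, cradled behind the fingers at crop (270,230). Now I push.

```bash

python3 -m creep '[{"grip":-0.6,"tx":1,"ty":0.05,"tz":0,"spin":0},{"grip":-0.6,"tx":1,"ty":0.1,"tz":0,"spin":0},{"grip":-0.6,"tx":1.2,"ty":0.05,"tz":0,"spin":0},{"grip":-0.6,"tx":1.2,"ty":0,"tz":0,"spin":0},{"grip":-0.6,"tx":1.2,"ty":0,"tz":0,"spin":0},{"grip":-0.6,"tx":1.2,"ty":0,"tz":0,"spin":0},{"grip":-0.6,"tx":1.2,"ty":0,"tz":0,"spin":0},{"grip":-0.6,"tx":1,"ty":0,"tz":0,"spin":0}]'
python3 -m creep '[{"grip":-0.6,"tx":0,"ty":0,"tz":0,"spin":0},{"grip":-0.6,"tx":0,"ty":0,"tz":0,"spin":0}]'
python3 -m creep '[{"grip":-0.6,"tx":-2,"ty":0,"tz":0,"spin":0},{"grip":-0.6,"tx":-3,"ty":0,"tz":0,"spin":0},{"grip":-0.4,"tx":-3,"ty":0,"tz":-2,"spin":0},{"grip":0.2,"tx":-3,"ty":0,"tz":-3,"spin":0},{"grip":0.2,"tx":-3,"ty":0,"tz":-2,"spin":0},{"grip":0.2,"tx":-3,"ty":-0.6,"tz":0,"spin":0},{"grip":0.2,"tx":0,"ty":0,"tz":0,"spin":0}]'
python3 go.py 0.446 -0.002 0.006
python3 - <<'E'
from h import *
p,d,W=look("side",box=((.38,.65),(-.4,.08)))
cv2.imwrite("pics/s3.png",cv2.resize(p[110:310,240:440,::-1],None,fx=3,fy=3,interpolation=cv2.INTER_CUBIC))
look("top",box=((.38,.65),(-.4,.08)))
E
```

```text
clock: 7.57
tool_pos: [0.4847, 0.1906, 0.0957]
eef_rot: [0.667, 0.745, 0.0, -0.0]
contact_force: [0.1, 0.6, 0.4]
opening: 0.199
finger_force: 0.0
clock: 7.73
tool_pos: [0.4848, 0.1894, 0.0957]
eef_rot: [0.667, 0.745, -0.0, 0.0]
contact_force: [0.3, -0.0, -0.6]
opening: 0.2
finger_force: 0.0
clock: 8.32
tool_pos: [0.497, 0.0101, 0.1656]
eef_rot: [0.672, 0.741, -0.003, 0.002]
contact_force: [-0.5, -0.9, -0.5]
opening: 0.553
finger_force: 0.0
t 8.32 tcp [0.497  0.0101 0.1656] alpha 95.6 tilt [-0.001 -0.007 -1.   ] open 0.553 ff 0.0 F [-0.5 -0.9 -0.5] q [ 0.16  0.67 -0.45  2.01  0.53  0.58 -0.56]
shift cm [-0.6  -5.17 15.98] spin -0.8
side [338. 178.] 75 mid [0.5286 0.0092] lo [ 0.52  -0.     0.169] hi [0.537 0.019 0.199]
side [317. 184.] 59 mid [0.4645 0.0038] lo [ 0.457 -0.007  0.169] hi [0.472 0.015 0.198]
side [311. 231.] 97 mid [ 0.4465 -0.0067] lo [ 0.434 -0.018  0.01 ] hi [0.459 0.005 0.034]
side [341. 238.] 96 mid [ 0.5188 -0.0628] lo [ 0.506 -0.075  0.011] hi [ 0.532 -0.051  0.034]
side [323. 250.] 259 mid [ 0.4458 -0.1116] lo [ 0.425 -0.135  0.01 ] hi [ 0.466 -0.088  0.052]
side [358. 266.] 114 mid [ 0.5244 -0.1843] lo [ 0.512 -0.196  0.01 ] hi [ 0.537 -0.173  0.034]
side [375. 290.] 313 mid [ 0.5254 -0.295 ] lo [ 0.505 -0.317  0.01 ] hi [ 0.546 -0.273  0.052]
top [402. 185.] 165 mid [ 0.5253 -0.2923] lo [ 0.505 -0.313  0.026] hi [ 0.546 -0.272  0.051]
```

View pics/s3.png

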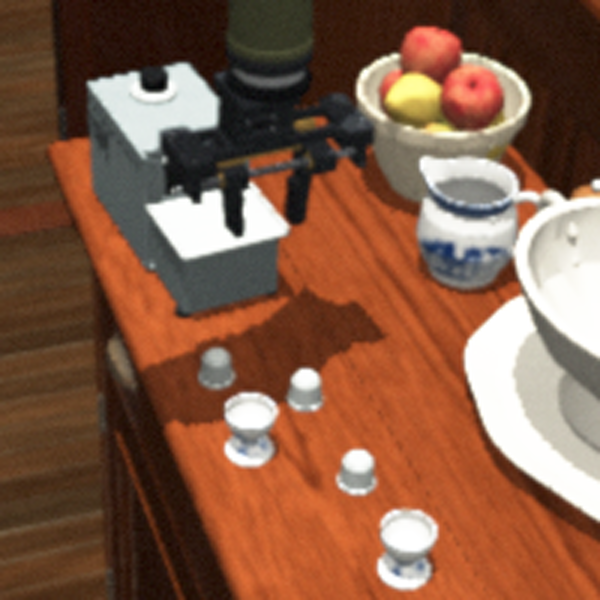

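The visible part of the ledge is empty and three capsules remain at crop (216,367), (306,388) and (357,470). Next is C1.

```bash

python3 -m creep '[{"grip":0.2,"tx":-0.1,"ty":-2,"tz":2,"spin":0},{"grip":0.2,"tx":-0.1,"ty":-2,"tz":2,"spin":0},{"grip":0.2,"tx":-0.1,"ty":-1.2,"tz":2,"spin":0},{"grip":0.2,"tx":0,"ty":0,"tz":2,"spin":0},{"grip":0.2,"tx":0,"ty":0,"tz":0,"spin":0},{"grip":0.2,"tx":0,"ty":0,"tz":0,"spin":0}]'
python3 go.py 0.446 -0.002 0.006
```

```text
clock: 8.92
tool_pos: [0.446, 0.0122, 0.0846]
eef_rot: [0.666, 0.746, -0.001, -0.001]
contact_force: [-0.3, -0.3, -0.6]
opening: 0.6
finger_force: 0.0
t 8.92 tcp [0.446  0.0122 0.0846] alpha 96.5 tilt [-0.002 -0.    -1.   ] open 0.6 ff 0.0 F [-0.3 -0.3 -0.6] q [ 0.    0.77 -0.21  2.21  0.72  0.22 -0.75]
shift cm [-1.41 -0.14  7.86] spin 0.1
```

```bash

python3 -m creep '[{"grip":0.2,"tx":-1.4,"ty":-0.1,"tz":1,"spin":0},{"grip":0.2,"tx":0,"ty":0,"tz":3,"spin":0},{"grip":0.2,"tx":0,"ty":0,"tz":2,"spin":0},{"grip":0.2,"tx":0,"ty":0,"tz":1.2,"spin":0},{"grip":0.2,"tx":0,"ty":0,"tz":0.7,"spin":0},{"grip":0.2,"tx":0,"ty":0,"tz":0,"spin":0},{"grip":0.2,"tx":0,"ty":0,"tz":0,"spin":0}]'
python3 -m creep '[{"grip":-1,"tx":0,"ty":0,"tz":0,"spin":0},{"grip":-1,"tx":0,"ty":0,"tz":0,"spin":0},{"grip":-1,"tx":0,"ty":0,"tz":0,"spin":0},{"grip":-1,"tx":0,"ty":0,"tz":0,"spin":0},{"grip":-1,"tx":0,"ty":0,"tz":0,"spin":0}]' 15
python3 -m creep '[{"grip":-1,"tx":0,"ty":0,"tz":-2,"spin":0},{"grip":-1,"tx":0,"ty":0,"tz":-4,"spin":0},{"grip":-1,"tx":0,"ty":0,"tz":-4,"spin":0},{"grip":-1,"tx":0,"ty":0,"tz":-4,"spin":0},{"grip":-1,"tx":0,"ty":0,"tz":0,"spin":0}]' 
python3 go.py 0.49 0.1444 0.1
```

```text
clock: 9.5
tool_pos: [0.4514, -0.0033, 0.0199]
eef_rot: [0.667, 0.745, -0.0, 0.001]
contact_force: [0.3, 0.1, 1.2]
opening: 0.6
finger_force: 0.0
clock: 9.92
tool_pos: [0.4503, -0.004, 0.0197]
eef_rot: [0.667, 0.745, -0.001, 0.0]
contact_force: [-0.6, 0.2, 4.3]
opening: 0.309
finger_force: 15.1
clock: 10.33
tool_pos: [0.4542, -0.0028, 0.1494]
eef_rot: [0.668, 0.744, 0.003, 0.004]
contact_force: [0.1, 0.1, 0.2]
opening: 0.313
finger_force: 14.9
t 10.33 tcp [ 0.4542 -0.0028  0.1494] alpha 96.1 tilt [ 0.01 -0.   -1.  ] open 0.313 ff 14.9 F [0.1 0.1 0.2] q [ 0.29  0.69 -0.62  2.15  0.81  0.54 -0.84]
shift cm [14.26  5.09  4.97] spin -0.3
```

```bash

python3 -m creep '[{"grip":-1,"tx":1,"ty":0.4,"tz":-0.5,"spin":0},{"grip":-1,"tx":2,"ty":0.8,"tz":-0.5,"spin":0},{"grip":-1,"tx":2.8,"ty":1,"tz":0,"spin":0},{"grip":-1,"tx":2.8,"ty":1,"tz":0,"spin":0},{"grip":-1,"tx":2.8,"ty":1,"tz":0,"spin":0},{"grip":-1,"tx":2,"ty":0.8,"tz":0,"spin":0},{"grip":-1,"tx":0.9,"ty":0.1,"tz":0,"spin":0},{"grip":-1,"tx":0,"ty":0,"tz":0,"spin":0}]'
python3 -m creep '[{"grip":-1,"tx":0,"ty":0,"tz":0,"spin":0},{"grip":-1,"tx":0,"ty":0,"tz":0,"spin":0}]'
python3 go.py 0.49 0.1444 0.112
python3 - <<'E'
from h import *
p,d=optics.snapshot("side")
cv2.imwrite("pics/s4.png",cv2.resize(p[120:240,250:370,::-1],None,fx=4,fy=4,interpolation=cv2.INTER_CUBIC))
E
```

```text
clock: 11.0
tool_pos: [0.4862, 0.147, 0.1529]
eef_rot: [0.666, 0.746, -0.0, 0.001]
contact_force: [0.4, -0.2, 0.2]
opening: 0.307
finger_force: 14.9
clock: 11.17
tool_pos: [0.4861, 0.1416, 0.1529]
eef_rot: [0.668, 0.744, -0.002, 0.002]
contact_force: [0.2, -0.1, 0.3]
opening: 0.314
finger_force: 14.9
t 11.17 tcp [0.4861 0.1416 0.1529] alpha 96.1 tilt [-0.    -0.006 -1.   ] open 0.314 ff 14.9 F [ 0.2 -0.1  0.3] q [ 0.01  0.74 -0.64  1.99  0.72  0.66 -1.  ]
shift cm [0.26 0.42 4.09] spin -0.3
```

View pics/s4.png

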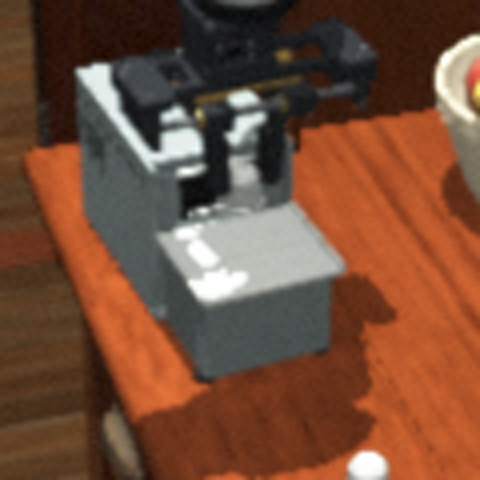

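The capsule hangs upright between the fingertips at crop (247,185). I'll lower it slowly until it touches.

```bash

python3 -m creep '[{"grip":-1,"tx":0,"ty":0.4,"tz":1,"spin":0},{"grip":-1,"tx":0,"ty":0,"tz":1.5,"spin":0},{"grip":-1,"tx":0,"ty":0,"tz":1,"spin":0},{"grip":-1,"tx":0,"ty":0,"tz":0.4,"spin":0},{"grip":-1,"tx":0,"ty":0,"tz":0.2,"spin":0},{"grip":-1,"tx":0,"ty":0,"tz":0.1,"spin":0},{"grip":-1,"tx":0,"ty":0,"tz":0.1,"spin":0},{"grip":-1,"tx":0,"ty":0,"tz":0,"spin":0}]'
python3 go.py 0.49 0.1444 0.11
```

```text
clock: 11.88
tool_pos: [0.4912, 0.1443, 0.1109]
eef_rot: [0.668, 0.744, -0.0, 0.002]
contact_force: [-0.1, -0.4, 0.3]
opening: 0.309
finger_force: 14.9
t 11.88 tcp [0.4912 0.1443 0.1109] alpha 96.2 tilt [ 0.002 -0.003 -1.   ] open 0.309 ff 14.9 F [-0.1 -0.4  0.3] q [-0.04  0.8  -0.57  2.    0.8   0.57 -1.06]
shift cm [ 0.02 -0.11  0.09] spin -0.2
```

```bash

python3 -m creep '[{"grip":-1,"tx":0,"ty":0,"tz":0.1,"spin":0},{"grip":-1,"tx":0,"ty":0,"tz":0.1,"spin":0},{"grip":-1,"tx":0,"ty":0,"tz":0,"spin":0}]' | grep -A1 -E "pos|force"
python3 -m creep '[{"grip":0.1,"tx":0,"ty":0,"tz":0,"spin":0},{"grip":0.1,"tx":0,"ty":0,"tz":0,"spin":0},{"grip":0.1,"tx":0,"ty":0,"tz":0,"spin":0},{"grip":0.1,"tx":-1.4,"ty":0,"tz":0,"spin":0},{"grip":0.1,"tx":-1.5,"ty":0,"tz":0,"spin":0},{"grip":0.1,"tx":-1.4,"ty":0,"tz":0,"spin":0},{"grip":-0.6,"tx":0,"ty":0,"tz":0.6,"spin":0},{"grip":-0.6,"tx":0,"ty":0,"tz":0.6,"spin":0}]'
python3 -m creep '[{"grip":-0.6,"tx":0,"ty":0,"tz":0.1,"spin":0},{"grip":-0.6,"tx":0,"ty":0,"tz":0,"spin":0},{"grip":-0.6,"tx":0,"ty":0,"tz":0,"spin":0}]'
python3 go.py 0.4846 0.1931 0.095
python3 - <<'E'
from h import *
p,d=optics.snapshot("side")
cv2.imwrite("pics/s5.png",cv2.resize(p[120:240,250:370,::-1],None,fx=4,fy=4,interpolation=cv2.INTER_CUBIC))
E
```

```text
tool_pos: [0.4915, 0.1444, 0.1097]
eef_rot: [0.668, 0.744, 0.0, 0.002]
contact_force: [-1.1, -0.5, 6.9]
opening: 0.313
finger_force: 15.3
clock: 12.8
tool_pos: [0.4959, 0.1011, 0.0964]
eef_rot: [0.669, 0.744, -0.0, 0.002]
contact_force: [0.4, 0.3, -0.2]
opening: 0.425
finger_force: 0.0
clock: 13.05
tool_pos: [0.4954, 0.1027, 0.0956]
eef_rot: [0.667, 0.745, -0.0, 0.001]
contact_force: [-0.7, -0.4, -0.3]
opening: 0.209
finger_force: 0.0
t 13.05 tcp [0.4954 0.1027 0.0956] alpha 96.3 tilt [ 0.001 -0.002 -1.   ] open 0.209 ff 0.0 F [-0.7 -0.4 -0.3] q [ 0.03  0.82 -0.54  2.03  0.85  0.53 -1.03]
shift cm [ 9.11 -0.08  0.04] spin -0.1
```

View pics/s5.png

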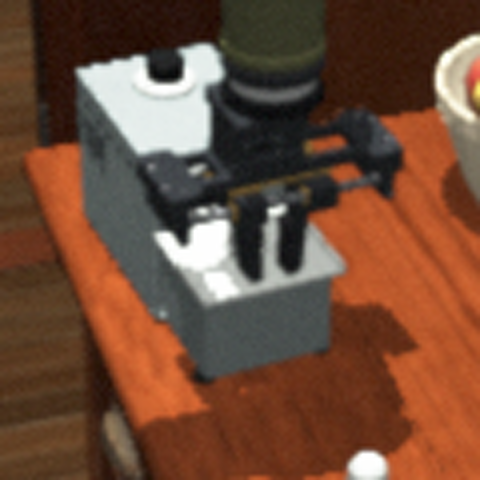

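The foot touched the ledge as predicted and the fingers are behind the capsule. I'll push, then head for C2.

```bash

python3 -m creep '[{"grip":-0.6,"tx":1,"ty":0,"tz":0,"spin":0},{"grip":-0.6,"tx":1,"ty":-0.05,"tz":0,"spin":0},{"grip":-0.6,"tx":1.2,"ty":0,"tz":0,"spin":0},{"grip":-0.6,"tx":1.2,"ty":0,"tz":0,"spin":0},{"grip":-0.6,"tx":1.2,"ty":0,"tz":0,"spin":0},{"grip":-0.6,"tx":1.2,"ty":0,"tz":0,"spin":0},{"grip":-0.6,"tx":1.2,"ty":0,"tz":0,"spin":0},{"grip":-0.6,"tx":1,"ty":0,"tz":0,"spin":0}]'
python3 -m creep '[{"grip":-0.6,"tx":0,"ty":0,"tz":0,"spin":0},{"grip":-0.6,"tx":0,"ty":0,"tz":0,"spin":0}]' >/dev/null
python3 -m creep '[{"grip":-0.6,"tx":-2,"ty":0,"tz":0,"spin":0},{"grip":-0.6,"tx":-3,"ty":0,"tz":0,"spin":0},{"grip":-0.4,"tx":-3.5,"ty":0,"tz":-2,"spin":0},{"grip":0.2,"tx":-3.5,"ty":0,"tz":-2,"spin":0},{"grip":0.2,"tx":-3.5,"ty":0,"tz":0,"spin":0},{"grip":0.2,"tx":-3.5,"ty":0,"tz":0,"spin":0},{"grip":0.2,"tx":-3.5,"ty":0,"tz":0,"spin":0},{"grip":0.2,"tx":-2.5,"ty":0,"tz":0,"spin":0}]'
python3 -m creep '[{"grip":0.2,"tx":0,"ty":0,"tz":0,"spin":0},{"grip":0.2,"tx":0,"ty":0,"tz":0,"spin":0}]' >/dev/null
python3 go.py 0.519 -0.061 0.006
python3 - <<'E'
from h import *
p,d,W=look("side",box=((.38,.65),(-.4,.08)))
look("top",box=((.38,.65),(-.4,.08)))
E
```

```text
clock: 13.77
tool_pos: [0.4852, 0.1927, 0.0956]
eef_rot: [0.668, 0.745, -0.0, 0.001]
contact_force: [0.1, 0.1, -0.6]
opening: 0.198
finger_force: 0.0
clock: 14.6
tool_pos: [0.5119, -0.0623, 0.1362]
eef_rot: [0.67, 0.743, -0.002, 0.002]
contact_force: [-0.3, 0.1, -0.1]
opening: 0.595
finger_force: 0.0
t 14.77 tcp [ 0.5121 -0.0598  0.1361] alpha 95.9 tilt [ 0.001 -0.003 -1.   ] open 0.602 ff 0.0 F [-0.7  0.8  0.5] q [ 0.41  0.78 -0.65  1.98  0.78  0.65 -0.64]
shift cm [-0.14  0.66 13.01] spin -0.5
side [352. 196.] 140 mid [ 0.5461 -0.0592] lo [ 0.538 -0.07   0.14 ] hi [ 0.555 -0.049  0.195]
side [330. 203.] 103 mid [ 0.4779 -0.0671] lo [ 0.469 -0.078  0.139] hi [ 0.487 -0.056  0.183]
side [341. 238.] 100 mid [ 0.5194 -0.0626] lo [ 0.505 -0.075  0.011] hi [ 0.534 -0.05   0.033]
side [323. 250.] 264 mid [ 0.4455 -0.1113] lo [ 0.425 -0.133  0.01 ] hi [ 0.466 -0.089  0.052]
side [358. 266.] 115 mid [ 0.5245 -0.184 ] lo [ 0.512 -0.196  0.01 ] hi [ 0.537 -0.172  0.033]
side [375. 290.] 324 mid [ 0.5256 -0.2942] lo [ 0.505 -0.316  0.01 ] hi [ 0.546 -0.272  0.052]
top [348. 211.] 126 mid [ 0.4434 -0.1116] lo [ 0.423 -0.131  0.024] hi [ 0.464 -0.092  0.051]
```

```bash

python3 -m creep '[{"grip":0.2,"tx":0,"ty":0.65,"tz":2,"spin":0},{"grip":0.2,"tx":0,"ty":0,"tz":3,"spin":0},{"grip":0.2,"tx":0,"ty":0,"tz":3,"spin":0},{"grip":0.2,"tx":0,"ty":0,"tz":2.5,"spin":0},{"grip":0.2,"tx":0,"ty":0,"tz":1.5,"spin":0},{"grip":0.2,"tx":0,"ty":0,"tz":1,"spin":0},{"grip":0.2,"tx":0,"ty":0,"tz":0,"spin":0},{"grip":0.2,"tx":0,"ty":0,"tz":0,"spin":0}]'
python3 -m creep '[{"grip":-1,"tx":0,"ty":0,"tz":0,"spin":0},{"grip":-1,"tx":0,"ty":0,"tz":0,"spin":0},{"grip":-1,"tx":0,"ty":0,"tz":0,"spin":0},{"grip":-1,"tx":0,"ty":0,"tz":0,"spin":0},{"grip":-1,"tx":0,"ty":0,"tz":0,"spin":0}]' 15
python3 -m creep '[{"grip":-1,"tx":0,"ty":0,"tz":-2,"spin":0},{"grip":-1,"tx":0,"ty":0,"tz":-4,"spin":0},{"grip":-1,"tx":0,"ty":0,"tz":-4,"spin":0},{"grip":-1,"tx":0,"ty":0,"tz":-4,"spin":0},{"grip":-1,"tx":0,"ty":0,"tz":0,"spin":0}]' 
python3 go.py 0.49 0.1444 0.1
```

```text
clock: 15.53
tool_pos: [0.5192, -0.056, 0.0066]
eef_rot: [0.667, 0.745, -0.0, 0.001]
contact_force: [-0.2, -1.1, -1.5]
opening: 0.604
finger_force: 0.0
clock: 15.95
tool_pos: [0.5196, -0.0574, 0.0071]
eef_rot: [0.668, 0.744, -0.0, 0.002]
contact_force: [-0.7, 0.1, 5.4]
opening: 0.346
finger_force: 15.2
clock: 16.37
tool_pos: [0.5224, -0.056, 0.1527]
eef_rot: [0.668, 0.744, 0.003, 0.005]
contact_force: [0.4, 0.4, 0.1]
opening: 0.345
finger_force: 14.9
t 16.37 tcp [ 0.5224 -0.056   0.1527] alpha 96.2 tilt [ 0.013 -0.002 -1.   ] open 0.345 ff 14.9 F [0.4 0.4 0.1] q [ 0.42  0.76 -0.67  1.94  0.75  0.69 -0.62]
shift cm [20.29 -1.13  5.19] spin -0.2
```

```bash

python3 -m creep '[{"grip":-1,"tx":2,"ty":-0.1,"tz":0,"spin":0},{"grip":-1,"tx":3,"ty":-0.2,"tz":0,"spin":0},{"grip":-1,"tx":3.5,"ty":-0.2,"tz":0,"spin":0},{"grip":-1,"tx":3.5,"ty":-0.2,"tz":0,"spin":0},{"grip":-1,"tx":3.5,"ty":-0.2,"tz":0,"spin":0},{"grip":-1,"tx":2.8,"ty":-0.1,"tz":0,"spin":0},{"grip":-1,"tx":1.7,"ty":0,"tz":0,"spin":0},{"grip":-1,"tx":0,"ty":0,"tz":0,"spin":0}]'
python3 -m creep '[{"grip":-1,"tx":0,"ty":0,"tz":1,"spin":0},{"grip":-1,"tx":0,"ty":0,"tz":2,"spin":0},{"grip":-1,"tx":0,"ty":0,"tz":1.2,"spin":0},{"grip":-1,"tx":0,"ty":0,"tz":0.4,"spin":0},{"grip":-1,"tx":0,"ty":0,"tz":0,"spin":0}]'
python3 go.py 0.49 0.1444 0.098
```

```text
clock: 17.03
tool_pos: [0.4864, 0.1463, 0.1461]
eef_rot: [0.665, 0.747, 0.001, 0.0]
contact_force: [0.4, 0.2, -0.1]
opening: 0.344
finger_force: 14.9
clock: 17.45
tool_pos: [0.4867, 0.1381, 0.0983]
eef_rot: [0.669, 0.743, -0.003, 0.002]
contact_force: [-0.1, 0.2, -0.5]
opening: 0.344
finger_force: 14.9
t 17.45 tcp [0.4867 0.1381 0.0983] alpha 96.1 tilt [-0.001 -0.006 -1.   ] open 0.344 ff 14.9 F [-0.1  0.2 -0.5] q [-0.05  0.82 -0.54  2.02  0.84  0.54 -1.09]
shift cm [0.59 0.39 0.02] spin -0.3
```

```bash

python3 -m creep '[{"grip":-1,"tx":0.3,"ty":0.35,"tz":0,"spin":0},{"grip":-1,"tx":0,"ty":0,"tz":0.1,"spin":0},{"grip":-1,"tx":0,"ty":0,"tz":0.1,"spin":0},{"grip":-1,"tx":0,"ty":0,"tz":0,"spin":0}]'
python3 -m creep '[{"grip":0.1,"tx":0,"ty":0,"tz":0,"spin":0},{"grip":0.1,"tx":0,"ty":0,"tz":0,"spin":0},{"grip":0.1,"tx":0,"ty":0,"tz":0,"spin":0},{"grip":0.1,"tx":-1.4,"ty":0,"tz":0,"spin":0},{"grip":0.1,"tx":-1.5,"ty":0,"tz":0,"spin":0},{"grip":0.1,"tx":-1.3,"ty":0,"tz":0,"spin":0},{"grip":-0.6,"tx":0,"ty":0,"tz":0,"spin":0},{"grip":-0.6,"tx":0,"ty":0,"tz":0,"spin":0}]' >/dev/null
python3 -m creep '[{"grip":-0.6,"tx":0,"ty":0,"tz":0,"spin":0},{"grip":-0.6,"tx":0,"ty":0,"tz":0,"spin":0},{"grip":-0.6,"tx":0,"ty":0,"tz":0,"spin":0}]'
python3 go.py 0.4846 0.1931 0.095
python3 - <<'E'
from h import *
p,d=optics.snapshot("side")
cv2.imwrite("pics/s6.png",cv2.resize(p[120:240,250:370,::-1],None,fx=4,fy=4,interpolation=cv2.INTER_CUBIC))
E
```

```text
clock: 17.78
tool_pos: [0.4908, 0.1441, 0.098]
eef_rot: [0.668, 0.744, -0.0, 0.002]
contact_force: [-0.2, -0.3, -0.7]
opening: 0.345
finger_force: 14.9
clock: 18.7
tool_pos: [0.495, 0.1035, 0.0979]
eef_rot: [0.667, 0.745, -0.0, 0.001]
contact_force: [0.3, 0.0, -0.0]
opening: 0.209
finger_force: 0.0
t 18.7 tcp [0.495  0.1035 0.0979] alpha 96.3 tilt [ 0.002 -0.002 -1.   ] open 0.209 ff 0.0 F [ 0.3  0.  -0. ] q [ 0.03  0.82 -0.55  2.03  0.85  0.53 -1.03]
shift cm [ 9.02 -0.06  0.27] spin -0.1
```

View pics/s6.png

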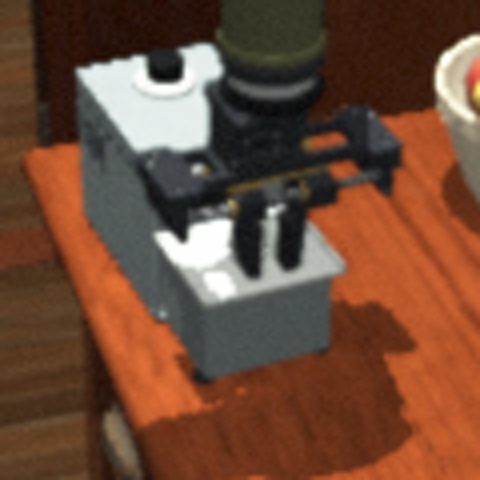

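The scene looks as before: the capsule stands behind the gap between the fingers at about (270,225). I'll lower, push, then go to C3.

```bash

python3 -m creep '[{"grip":-0.6,"tx":1,"ty":0,"tz":0.2,"spin":0},{"grip":-0.6,"tx":1,"ty":-0.05,"tz":0,"spin":0},{"grip":-0.6,"tx":1.2,"ty":0,"tz":0,"spin":0},{"grip":-0.6,"tx":1.2,"ty":0,"tz":0,"spin":0},{"grip":-0.6,"tx":1.2,"ty":0,"tz":0,"spin":0},{"grip":-0.6,"tx":1.2,"ty":0,"tz":0,"spin":0},{"grip":-0.6,"tx":1.2,"ty":0,"tz":0,"spin":0},{"grip":-0.6,"tx":1,"ty":0,"tz":0,"spin":0}]'
python3 -m creep '[{"grip":-0.6,"tx":0,"ty":0,"tz":0,"spin":0},{"grip":-0.6,"tx":0,"ty":0,"tz":0,"spin":0}]' >/dev/null
python3 -m creep '[{"grip":-0.6,"tx":-2,"ty":0,"tz":0,"spin":0},{"grip":-0.6,"tx":-3,"ty":0,"tz":0,"spin":0},{"grip":-0.4,"tx":-3.5,"ty":0,"tz":-2,"spin":0},{"grip":0.2,"tx":-3.5,"ty":0,"tz":-2,"spin":0},{"grip":0.2,"tx":-3.5,"ty":0,"tz":-1,"spin":0},{"grip":0.2,"tx":-3.5,"ty":0,"tz":0,"spin":0},{"grip":0.2,"tx":-3.5,"ty":0,"tz":0,"spin":0},{"grip":0.2,"tx":-3.5,"ty":0,"tz":0,"spin":0}]'
python3 -m creep '[{"grip":0.2,"tx":-3.5,"ty":0,"tz":0,"spin":0},{"grip":0.2,"tx":-3.5,"ty":0,"tz":0,"spin":0},{"grip":0.2,"tx":-3,"ty":0,"tz":0,"spin":0},{"grip":0.2,"tx":-1,"ty":0,"tz":0,"spin":0},{"grip":0.2,"tx":0,"ty":0,"tz":0,"spin":0},{"grip":0.2,"tx":0,"ty":0,"tz":0,"spin":0}]' >/dev/null
python3 go.py 0.525 -0.18 0.006
python3 - <<'E'
from h import *
p,d,W=look("side",box=((.38,.65),(-.4,.08)))
look("top",box=((.38,.65),(-.4,.08)))
cv2.imwrite("pics/s7.png",cv2.resize(p[110:310,240:440,::-1],None,fx=3,fy=3,interpolation=cv2.INTER_CUBIC))
E
```

```text
clock: 19.42
tool_pos: [0.4846, 0.1938, 0.0956]
eef_rot: [0.667, 0.745, -0.0, 0.001]
contact_force: [-1.0, 0.2, 0.1]
opening: 0.202
finger_force: 0.0
clock: 20.25
tool_pos: [0.5129, -0.0685, 0.1467]
eef_rot: [0.668, 0.744, -0.0, 0.002]
contact_force: [1.4, -0.1, -0.5]
opening: 0.597
finger_force: 0.0
t 20.75 tcp [ 0.5246 -0.1748  0.1467] alpha 96.2 tilt [ 0.002 -0.001 -1.   ] open 0.599 ff 0.0 F [ 0.6  0.3 -0.1] q [ 0.64  0.81 -0.7   1.86  0.75  0.76 -0.37]
shift cm [-0.5  -0.04 14.07] spin -0.2
side [372. 218.] 145 mid [ 0.558  -0.1738] lo [ 0.55  -0.184  0.149] hi [ 0.566 -0.164  0.197]
side [349. 225.] 107 mid [ 0.489  -0.1826] lo [ 0.481 -0.192  0.151] hi [ 0.497 -0.173  0.194]
side [323. 250.] 264 mid [ 0.4456 -0.1116] lo [ 0.425 -0.134  0.01 ] hi [ 0.466 -0.089  0.052]
side [358. 266.] 111 mid [ 0.5248 -0.1836] lo [ 0.512 -0.196  0.01 ] hi [ 0.537 -0.172  0.033]
side [375. 290.] 313 mid [ 0.5251 -0.2947] lo [ 0.504 -0.317  0.009] hi [ 0.546 -0.272  0.053]
top [398. 190.] 15 mid [ 0.5116 -0.2792] lo [ 0.504 -0.287  0.009] hi [ 0.519 -0.271  0.05 ]
top [347. 210.] 162 mid [ 0.4453 -0.1093] lo [ 0.425 -0.129  0.025] hi [ 0.466 -0.089  0.051]
```

View pics/s7.png

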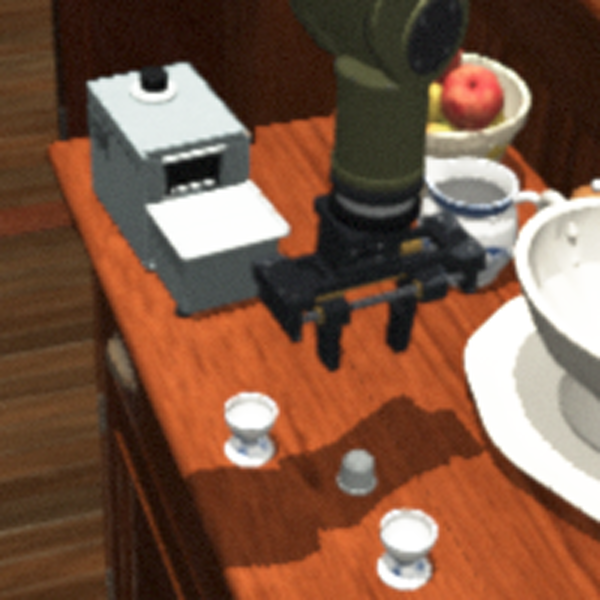

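The ledge is empty, the flap is shut, and one capsule is left at crop (357,470).

```bash

python3 -m creep '[{"grip":0.2,"tx":-0.5,"ty":0,"tz":2,"spin":0},{"grip":0.2,"tx":0,"ty":0,"tz":3,"spin":0},{"grip":0.2,"tx":0,"ty":0,"tz":3,"spin":0},{"grip":0.2,"tx":0,"ty":0,"tz":3,"spin":0},{"grip":0.2,"tx":0,"ty":0,"tz":2,"spin":0},{"grip":0.2,"tx":0,"ty":0,"tz":1,"spin":0},{"grip":0.2,"tx":0,"ty":0,"tz":0,"spin":0},{"grip":0.2,"tx":0,"ty":0,"tz":0,"spin":0}]'
python3 -m creep '[{"grip":-1,"tx":0,"ty":0,"tz":0,"spin":0},{"grip":-1,"tx":0,"ty":0,"tz":0,"spin":0},{"grip":-1,"tx":0,"ty":0,"tz":0,"spin":0},{"grip":-1,"tx":0,"ty":0,"tz":0,"spin":0},{"grip":-1,"tx":0,"ty":0,"tz":0,"spin":0}]' 15
python3 -m creep '[{"grip":-1,"tx":0,"ty":0,"tz":-2,"spin":0},{"grip":-1,"tx":0,"ty":0,"tz":-4,"spin":0},{"grip":-1,"tx":0,"ty":0,"tz":-4,"spin":0},{"grip":-1,"tx":0,"ty":0,"tz":-4,"spin":0},{"grip":-1,"tx":0,"ty":0,"tz":0,"spin":0}]' 
python3 go.py 0.49 0.1444 0.1
```

```text
clock: 21.52
tool_pos: [0.526, -0.1798, 0.0072]
eef_rot: [0.667, 0.745, -0.0, 0.002]
contact_force: [0.4, -0.4, 0.8]
opening: 0.601
finger_force: 0.0
clock: 21.93
tool_pos: [0.5262, -0.1816, 0.0077]
eef_rot: [0.668, 0.744, -0.0, 0.002]
contact_force: [-0.7, -0.2, 6.2]
opening: 0.344
finger_force: 15.2
clock: 22.35
tool_pos: [0.5294, -0.1807, 0.1535]
eef_rot: [0.668, 0.744, 0.003, 0.007]
contact_force: [0.9, 0.5, -0.1]
opening: 0.348
finger_force: 14.9
t 22.35 tcp [ 0.5294 -0.1807  0.1535] alpha 96.2 tilt [ 0.013 -0.005 -1.   ] open 0.348 ff 14.9 F [ 0.9  0.5 -0.1] q [ 0.65  0.8  -0.71  1.84  0.74  0.76 -0.35]
shift cm [32.78 -0.48  5.15] spin -0.2
```

```bash

python3 -m creep '[{"grip":-1,"tx":2,"ty":0,"tz":0,"spin":0},{"grip":-1,"tx":3,"ty":0,"tz":0,"spin":0},{"grip":-1,"tx":3.5,"ty":0,"tz":0,"spin":0},{"grip":-1,"tx":3.5,"ty":0,"tz":0,"spin":0},{"grip":-1,"tx":3.5,"ty":0,"tz":0,"spin":0},{"grip":-1,"tx":3.5,"ty":0,"tz":0,"spin":0},{"grip":-1,"tx":3.5,"ty":0,"tz":0,"spin":0},{"grip":-1,"tx":3.5,"ty":0,"tz":0,"spin":0}]'
python3 -m creep '[{"grip":-1,"tx":3,"ty":0,"tz":0,"spin":0},{"grip":-1,"tx":2,"ty":0,"tz":0,"spin":0},{"grip":-1,"tx":1,"ty":0,"tz":1,"spin":0},{"grip":-1,"tx":0,"ty":0,"tz":2,"spin":0},{"grip":-1,"tx":0,"ty":0,"tz":1.1,"spin":0},{"grip":-1,"tx":0,"ty":0,"tz":0.4,"spin":0},{"grip":-1,"tx":0,"ty":0,"tz":0,"spin":0},{"grip":-1,"tx":0,"ty":0,"tz":0,"spin":0}]'
python3 go.py 0.49 0.1444 0.098
```

```text
clock: 23.02
tool_pos: [0.4965, 0.0788, 0.1456]
eef_rot: [0.668, 0.744, -0.001, 0.002]
contact_force: [1.0, -0.7, -0.4]
opening: 0.345
finger_force: 14.9
clock: 23.68
tool_pos: [0.4908, 0.1364, 0.1007]
eef_rot: [0.668, 0.744, -0.001, 0.002]
contact_force: [0.4, 0.4, -0.4]
opening: 0.344
finger_force: 14.9
t 23.68 tcp [0.4908 0.1364 0.1007] alpha 96.1 tilt [ 0.001 -0.004 -1.   ] open 0.344 ff 14.9 F [ 0.4  0.4 -0.4] q [-0.03  0.82 -0.55  2.01  0.83  0.55 -1.08]
shift cm [0.8  0.01 0.27] spin -0.3
```

```bash

python3 -m creep '[{"grip":-1,"tx":0.7,"ty":0,"tz":0.1,"spin":0},{"grip":-1,"tx":0,"ty":0,"tz":0.1,"spin":0},{"grip":-1,"tx":0,"ty":0,"tz":0.1,"spin":0},{"grip":-1,"tx":0,"ty":0,"tz":0.1,"spin":0},{"grip":-1,"tx":0,"ty":0,"tz":0,"spin":0}]'
python3 -m creep '[{"grip":0.1,"tx":0,"ty":0,"tz":0,"spin":0},{"grip":0.1,"tx":0,"ty":0,"tz":0,"spin":0},{"grip":0.1,"tx":0,"ty":0,"tz":0,"spin":0},{"grip":0.1,"tx":-1.4,"ty":0,"tz":0,"spin":0},{"grip":0.1,"tx":-1.5,"ty":0,"tz":0,"spin":0},{"grip":0.1,"tx":-1.3,"ty":0,"tz":0,"spin":0},{"grip":-0.6,"tx":0,"ty":0,"tz":0,"spin":0},{"grip":-0.6,"tx":0,"ty":0,"tz":0,"spin":0}]' >/dev/null
python3 -m creep '[{"grip":-0.6,"tx":0,"ty":0,"tz":0,"spin":0},{"grip":-0.6,"tx":0,"ty":0,"tz":0,"spin":0},{"grip":-0.6,"tx":0,"ty":0,"tz":0,"spin":0}]'
python3 go.py 0.4846 0.1931 0.095
python3 - <<'E'
from h import *
p,d=optics.snapshot("side")
cv2.imwrite("pics/s8.png",cv2.resize(p[120:240,250:370,::-1],None,fx=4,fy=4,interpolation=cv2.INTER_CUBIC))
E
```

```text
clock: 24.1
tool_pos: [0.4903, 0.1446, 0.0977]
eef_rot: [0.668, 0.744, 0.0, 0.002]
contact_force: [-2.1, -0.7, 7.8]
opening: 0.343
finger_force: 15.3
clock: 25.02
tool_pos: [0.4945, 0.1035, 0.0969]
eef_rot: [0.667, 0.745, -0.0, 0.001]
contact_force: [0.3, -0.0, -0.1]
opening: 0.208
finger_force: 0.0
t 25.02 tcp [0.4945 0.1035 0.0969] alpha 96.3 tilt [ 0.002 -0.002 -1.   ] open 0.208 ff 0.0 F [ 0.3 -0.  -0.1] q [ 0.03  0.82 -0.55  2.03  0.86  0.53 -1.03]
shift cm [ 9.02 -0.    0.17] spin -0.1
```

View pics/s8.png

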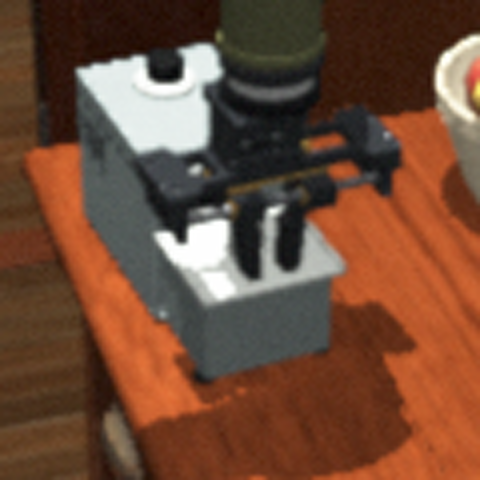

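Same picture as before, so I push the last one, back off, shut the gripper and look at both views.

```bash

python3 -m creep '[{"grip":-0.6,"tx":1,"ty":0,"tz":0.1,"spin":0},{"grip":-0.6,"tx":1,"ty":0,"tz":0,"spin":0},{"grip":-0.6,"tx":1.2,"ty":0,"tz":0,"spin":0},{"grip":-0.6,"tx":1.2,"ty":0,"tz":0,"spin":0},{"grip":-0.6,"tx":1.2,"ty":0,"tz":0,"spin":0},{"grip":-0.6,"tx":1.2,"ty":0,"tz":0,"spin":0},{"grip":-0.6,"tx":1.2,"ty":0,"tz":0,"spin":0},{"grip":-0.6,"tx":1,"ty":0,"tz":0,"spin":0}]'
python3 -m creep '[{"grip":-0.6,"tx":0,"ty":0,"tz":0,"spin":0},{"grip":-0.6,"tx":0,"ty":0,"tz":0,"spin":0}]' >/dev/null
python3 -m creep '[{"grip":-0.6,"tx":-2,"ty":0,"tz":0,"spin":0},{"grip":-0.6,"tx":-3,"ty":0,"tz":0,"spin":0},{"grip":-1,"tx":-3.5,"ty":0,"tz":-3,"spin":0},{"grip":-1,"tx":-3.5,"ty":0,"tz":-3,"spin":0},{"grip":-1,"tx":-3.5,"ty":0,"tz":-3,"spin":0},{"grip":-1,"tx":-3.5,"ty":0,"tz":-3,"spin":0},{"grip":-1,"tx":0,"ty":0,"tz":0,"spin":0},{"grip":-1,"tx":0,"ty":0,"tz":0,"spin":0}]'
python3 go.py 0.4715 0.311 0.2
python3 - <<'E'
from h import *
p,d,W=look("side",box=((.38,.65),(-.4,.08)))
cv2.imwrite("pics/s9.png",cv2.resize(p[90:320,230:490,::-1],None,fx=2.5,fy=2.5,interpolation=cv2.INTER_CUBIC))
q,d,W=look("top",box=((.38,.65),(-.4,.08)))
# trigger top: dark cap, ray onto z=.173 in both views
for n,im in(("side",p),("top",q)):
    c=optics.get_calibration(n);E=c["extrinsics"];u0=E[:3,:3]@[.4715,.311,.17]+E[:3,3]
    u,v=int(u0[0]/u0[2]*c["fx"]+c["cx"]),int(u0[1]/u0[2]*c["fy"]+c["cy"])
    m=np.zeros((400,640),np.uint8);m[v-14:v+15,u-14:u+15]=(im[v-14:v+15,u-14:u+15].max(-1)<75)
    N,L,S,C=cv2.connectedComponentsWithStats(m);i=1+np.argmax(S[1:,4])
    z=.173 if n=="top" else .166
    ray=E[:3,:3].T@[(C[i][0]-c["cx"])/c["fx"],(C[i][1]-c["cy"])/c["fy"],1];o=-E[:3,:3].T@E[:3,3]
    print(n,(u,v),S[i],C[i],(o+ray*(z-o[2])/ray[2]).round(4))
E
```

```text
clock: 25.73
tool_pos: [0.4845, 0.1937, 0.0956]
eef_rot: [0.667, 0.745, -0.0, 0.001]
contact_force: [-0.3, -0.0, -0.8]
opening: 0.199
finger_force: 0.0
clock: 26.57
tool_pos: [0.5046, 0.0141, 0.2055]
eef_rot: [0.67, 0.742, 0.0, 0.003]
contact_force: [-0.6, 0.9, 0.4]
opening: 0.006
finger_force: 0.0
t 26.57 tcp [0.5046 0.0141 0.2055] alpha 95.8 tilt [ 0.005 -0.003 -1.   ] open 0.006 ff 0.0 F [-0.6  0.9  0.4] q [ 0.33  0.67 -0.74  1.95  0.65  0.77 -0.68]
shift cm [29.87 -0.28  0.44] spin -0.6
side [323. 250.] 262 mid [ 0.4458 -0.1115] lo [ 0.425 -0.134  0.01 ] hi [ 0.466 -0.089  0.052]
side [375. 290.] 310 mid [ 0.5254 -0.2947] lo [ 0.505 -0.317  0.011] hi [ 0.546 -0.272  0.053]
top [401. 182.] 72 mid [ 0.5375 -0.29  ] lo [ 0.528 -0.31   0.026] hi [ 0.547 -0.27   0.052]
side (290, 134) [276 120  29  20 430] [289.34186047 127.33023256] [0.4839 0.3681 0.166 ]
top (207, 199) [211 199   1   3   3] [211. 200.] [0.4691 0.2998 0.173 ]
```

View pics/s9.png

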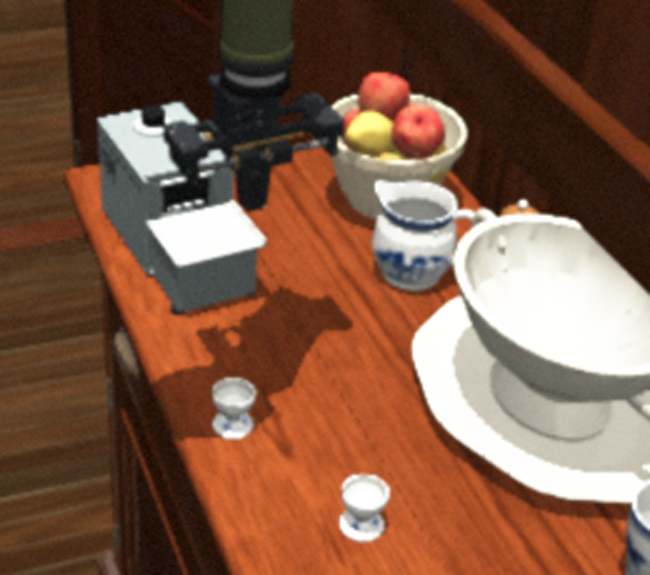

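All capsules are gone from the top, the ledge is clear, the flap is shut and both egg cups are standing. Now I move over the trigger at (0.471, 0.309).

```bash

python3 -m creep '[{"grip":-1,"tx":2,"ty":0,"tz":-0.5,"spin":0},{"grip":-1,"tx":3.5,"ty":0,"tz":0,"spin":0},{"grip":-1,"tx":3.5,"ty":0,"tz":0,"spin":0},{"grip":-1,"tx":3.5,"ty":0,"tz":0,"spin":0},{"grip":-1,"tx":3.5,"ty":0,"tz":0,"spin":0},{"grip":-1,"tx":3.5,"ty":0,"tz":0,"spin":0},{"grip":-1,"tx":3.5,"ty":0,"tz":0,"spin":0},{"grip":-1,"tx":3.5,"ty":0,"tz":0,"spin":0}]'
python3 -m creep '[{"grip":-1,"tx":2,"ty":0,"tz":0,"spin":0},{"grip":-1,"tx":0.8,"ty":0,"tz":0,"spin":0},{"grip":-1,"tx":0,"ty":0,"tz":0,"spin":0},{"grip":-1,"tx":0,"ty":0,"tz":0,"spin":0},{"grip":-1,"tx":0,"ty":0,"tz":0,"spin":0}]'
python3 go.py 0.4713 0.309 0.173
python3 -m creep '[{"grip":-1,"tx":0,"ty":0,"tz":0,"spin":0},{"grip":-1,"tx":0,"ty":0,"tz":0,"spin":0},{"grip":-1,"tx":0,"ty":0,"tz":0,"spin":0}]'
```

```text
clock: 27.33
tool_pos: [0.4726, 0.2836, 0.2075]
eef_rot: [0.666, 0.746, -0.002, 0.001]
contact_force: [0.5, -0.6, 0.2]
opening: 0.004
finger_force: 0.0
clock: 27.75
tool_pos: [0.4722, 0.3057, 0.2078]
eef_rot: [0.668, 0.744, -0.002, 0.002]
contact_force: [0.3, -0.2, 0.4]
opening: 0.008
finger_force: 0.0
t 27.75 tcp [0.4722 0.3057 0.2078] alpha 96.1 tilt [ 0.001 -0.006 -1.   ] open 0.008 ff 0.0 F [ 0.3 -0.2  0.4] q [-0.26  0.73 -0.7   1.77  0.6   0.87 -1.13]
shift cm [ 0.36 -0.06  3.48] spin -0.3
clock: 28.0
tool_pos: [0.4725, 0.3067, 0.2086]
eef_rot: [0.669, 0.744, -0.001, 0.002]
contact_force: [0.4, 0.6, 0.1]
opening: 0.002
finger_force: 0.0
```

```bash

python3 -m creep '[{"grip":-1,"tx":0.2,"ty":0,"tz":1,"spin":0},{"grip":-1,"tx":0,"ty":0,"tz":1.2,"spin":0},{"grip":-1,"tx":0,"ty":0,"tz":0.8,"spin":0},{"grip":-1,"tx":0,"ty":0,"tz":0.3,"spin":0},{"grip":-1,"tx":0,"ty":0,"tz":0,"spin":0},{"grip":-1,"tx":0,"ty":0,"tz":0,"spin":0}]'
python3 -m creep '[{"grip":-1,"tx":0,"ty":0,"tz":0.2,"spin":0},{"grip":-1,"tx":0,"ty":0,"tz":0.2,"spin":0},{"grip":-1,"tx":0,"ty":0,"tz":0,"spin":0},{"grip":-1,"tx":0,"ty":0,"tz":0,"spin":0}]'
python3 -m creep '[{"grip":-1,"tx":0,"ty":0,"tz":0.2,"spin":0},{"grip":-1,"tx":0,"ty":0,"tz":0.2,"spin":0},{"grip":-1,"tx":0,"ty":0,"tz":0,"spin":0},{"grip":-1,"tx":0,"ty":0,"tz":0,"spin":0}]'
```

```text
clock: 28.5
tool_pos: [0.4718, 0.3098, 0.1752]
eef_rot: [0.668, 0.744, -0.001, 0.002]
contact_force: [-0.2, 1.2, 0.5]
opening: 0.001
finger_force: 0.0
clock: 28.83
tool_pos: [0.4722, 0.3102, 0.1719]
eef_rot: [0.668, 0.744, 0.0, 0.002]
contact_force: [1.0, 0.2, 1.9]
opening: 0.007
finger_force: 0.7
clock: 29.17
tool_pos: [0.4721, 0.3101, 0.1677]
eef_rot: [0.668, 0.744, -0.0, 0.002]
contact_force: [0.2, 1.8, 2.2]
opening: 0.006
finger_force: 1.3
```

```bash

python3 -m creep '[{"grip":-1,"tx":0,"ty":0,"tz":0.1,"spin":0},{"grip":-1,"tx":0,"ty":0,"tz":0,"spin":0},{"grip":-1,"tx":0,"ty":0,"tz":0,"spin":0}]'
python3 -m creep '[{"grip":-1,"tx":0,"ty":0,"tz":0.07,"spin":0},{"grip":-1,"tx":0,"ty":0,"tz":0,"spin":0},{"grip":-1,"tx":0,"ty":0,"tz":0,"spin":0}]'
```

```text
clock: 29.42
tool_pos: [0.4721, 0.3102, 0.1668]
eef_rot: [0.668, 0.744, -0.0, 0.002]
contact_force: [-0.2, 1.7, 2.5]
opening: 0.006
finger_force: 1.4
clock: 29.67
tool_pos: [0.4721, 0.3102, 0.1665]
eef_rot: [0.668, 0.744, 0.0, 0.002]
contact_force: [-0.1, 1.5, 5.9]
opening: 0.006
finger_force: 3.0
```

Halfway stop at 5.9 N. I hold 1.2 s, then press right down.

```bash

python3 -m creep '[{"grip":-1,"tx":0,"ty":0,"tz":0,"spin":0},{"grip":-1,"tx":0,"ty":0,"tz":0,"spin":0},{"grip":-1,"tx":0,"ty":0,"tz":0,"spin":0},{"grip":-1,"tx":0,"ty":0,"tz":0,"spin":0},{"grip":-1,"tx":0,"ty":0,"tz":0,"spin":0},{"grip":-1,"tx":0,"ty":0,"tz":0,"spin":0},{"grip":-1,"tx":0,"ty":0,"tz":0,"spin":0}]'
python3 -m creep '[{"grip":-1,"tx":0,"ty":0,"tz":0,"spin":0},{"grip":-1,"tx":0,"ty":0,"tz":0,"spin":0},{"grip":-1,"tx":0,"ty":0,"tz":0,"spin":0},{"grip":-1,"tx":0,"ty":0,"tz":0,"spin":0},{"grip":-1,"tx":0,"ty":0,"tz":0,"spin":0},{"grip":-1,"tx":0,"ty":0,"tz":0,"spin":0},{"grip":-1,"tx":0,"ty":0,"tz":0,"spin":0}]'
python3 -m creep '[{"grip":-1,"tx":0,"ty":0,"tz":0.2,"spin":0},{"grip":-1,"tx":0,"ty":0,"tz":0.2,"spin":0},{"grip":-1,"tx":0,"ty":0,"tz":0.2,"spin":0},{"grip":-1,"tx":0,"ty":0,"tz":0.2,"spin":0},{"grip":-1,"tx":0,"ty":0,"tz":0.1,"spin":0},{"grip":-1,"tx":0,"ty":0,"tz":0,"spin":0},{"grip":-1,"tx":0,"ty":0,"tz":0,"spin":0},{"grip":-1,"tx":0,"ty":0,"tz":0,"spin":0}]'
```

```text
clock: 30.25
tool_pos: [0.4721, 0.3102, 0.1665]
eef_rot: [0.668, 0.744, 0.0, 0.002]
contact_force: [0.2, 0.9, 6.5]
opening: 0.008
finger_force: 3.0
clock: 30.83
tool_pos: [0.4721, 0.3102, 0.1665]
eef_rot: [0.668, 0.744, 0.0, 0.002]
contact_force: [-0.1, 1.3, 6.0]
opening: 0.002
finger_force: 3.0
clock: 31.5
tool_pos: [0.4722, 0.3102, 0.1592]
eef_rot: [0.668, 0.744, 0.0, 0.002]
contact_force: [-2.0, -1.8, 19.4]
opening: 0.007
finger_force: 9.7
```

Right down: 0.1592 at 19 N. Now I release, lift clear and check.

```bash

python3 -m creep '[{"grip":-1,"tx":0,"ty":0,"tz":0,"spin":0},{"grip":-1,"tx":0,"ty":0,"tz":0,"spin":0},{"grip":-1,"tx":0,"ty":0,"tz":-0.4,"spin":0},{"grip":-1,"tx":0,"ty":0,"tz":-0.8,"spin":0},{"grip":-1,"tx":0,"ty":0,"tz":-1.5,"spin":0},{"grip":-1,"tx":0,"ty":0,"tz":-2,"spin":0},{"grip":-1,"tx":0,"ty":0,"tz":-2,"spin":0}]' >/dev/null
python3 -m creep '[{"grip":-1,"tx":-3.5,"ty":0,"tz":0,"spin":0},{"grip":-1,"tx":-3.5,"ty":0,"tz":0,"spin":0},{"grip":-1,"tx":-3.5,"ty":0,"tz":0,"spin":0},{"grip":-1,"tx":-3.5,"ty":0,"tz":0,"spin":0},{"grip":-1,"tx":-3.5,"ty":0,"tz":0,"spin":0},{"grip":-1,"tx":-3.5,"ty":0,"tz":0,"spin":0},{"grip":-1,"tx":-3.5,"ty":0,"tz":0,"spin":0},{"grip":-1,"tx":-3.5,"ty":0,"tz":0,"spin":0}]' >/dev/null
python3 -m creep '[{"grip":-1,"tx":-3.5,"ty":0,"tz":0,"spin":0},{"grip":-1,"tx":-3.5,"ty":0,"tz":0,"spin":0},{"grip":-1,"tx":-2,"ty":0,"tz":0,"spin":0},{"grip":-1,"tx":0,"ty":0,"tz":0,"spin":0},{"grip":-1,"tx":0,"ty":0,"tz":0,"spin":0},{"grip":-1,"tx":0,"ty":0,"tz":0,"spin":0}]'
python3 - <<'E'
from h import *
p,d,W=look("side",box=((.38,.65),(-.4,.08)))
a=cv2.resize(p[110:240,250:400,::-1],None,fx=4,fy=4,interpolation=cv2.INTER_CUBIC);cv2.imwrite("pics/s10.png",a)
m=(W[...,2]>.163)&(W[...,2]<.19)&(abs(W[...,0]-.4715)<.02)&(abs(W[...,1]-.31)<.03);print(m.sum(),np.percentile(W[m],[50,90],0))
q,d,W=look("top",box=((.38,.65),(-.4,.08)))
E
```

```text
clock: 33.25
tool_pos: [0.5111, -0.0571, 0.2249]
eef_rot: [0.668, 0.745, -0.001, 0.001]
contact_force: [0.8, -0.7, -0.4]
opening: 0.005
finger_force: 0.0
side [323. 250.] 261 mid [ 0.446  -0.1112] lo [ 0.426 -0.134  0.01 ] hi [ 0.466 -0.089  0.052]
side [375. 290.] 308 mid [ 0.5257 -0.2948] lo [ 0.505 -0.316  0.01 ] hi [ 0.547 -0.273  0.052]
65 [[0.470517   0.30603973 0.17176173]
 [0.48246494 0.31780313 0.17610411]]
top [347. 211.] 152 mid [ 0.4433 -0.1096] lo [ 0.424 -0.13   0.026] hi [ 0.462 -0.089  0.052]
```

View pics/s10.png

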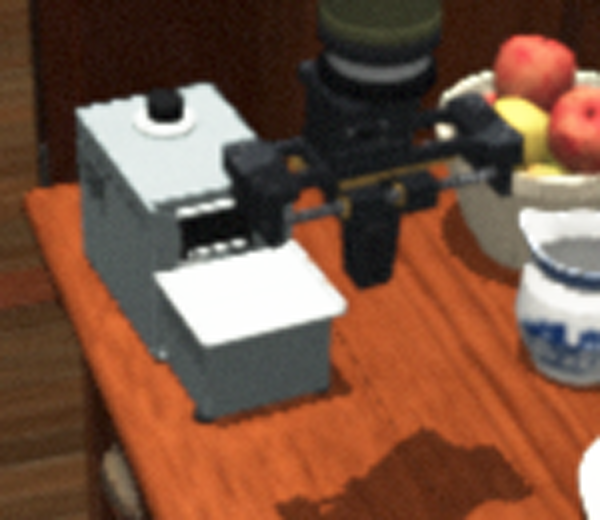

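The ledge is empty, the flap at crop (210,225) is shut, the trigger at (165,103) is up, and the egg cups have not moved. I hand the job in.

```bash
python3 -c "
from plant import workorder
print(workorder.finish_job())"
```

```text
the job is handed in; nothing more can be done
None
```

I pushed all four capsules I found into the press, held the trigger about 1.2 s at its halfway stop, pressed it right down and let it up; the last pictures show the flap shut, the trigger up and both egg cups where they were, and the job is handed in, with no verdict returned.

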